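# Load the label stand: roll, then retaining collar

## Robot

A 7-joint arm with a two-finger parallel gripper is mounted at the origin on a cart in front of the work surface, level with it; the furniture and walls round the work are solid. World frame = base frame: x ahead of the robot, y to its left, z up, the work surface at z = 0. Lengths are in m, angles in rad, forces in N, time in s.
With the tool pointing down it reaches from about 0.425 to 0.925 m from the base axis. Payload 6.8 kg.
Tool frame: the origin (TCP) lies midway between the tips of the shut fingers; the grasp point (between the pads) lies 19 mm behind it; z points along the fingers, y is the direction in which the jaws open and shut (so a half turn about z gives the same grasp; the last joint's range is limited). The gripper opens to 85 mm and grips with 20 to 120 N. Pads are 22 mm wide; open, the fingers measure 114 mm over their backs; the gripper's body (76 mm by 85 mm) begins 54 mm behind the grasp point. The pads swing forward as they close: fully open they stand 13 mm farther back than shut.
Start: joints at [1.082, 0.477, 0.022, 1.555, -0.011, 1.109, -0.083], TCP at [0.251, -0.627, 0.192] pointing down, gripper open.
Joint ranges: [-2.96, 2.96], [-0.34, 2.1], [-1.41, 1.46], [0.24, 2.44], [-1.37, 4.51], [0.17, 1.92], [-2.96, 2.96]. Speed limits (rad/s): [2.39, 2.39, 3.14, 3.14, 3.14, 3.14, 3.14].

## Interface

Orientations are given as a rotation vector (axis times angle).
In Python, from bench import r, imaging gives the robot as it stands.
- The arm moves only by the tool jog_arm, never from a script. Its argument "rows" is a list of rows, each an object with "delta_rot": the turn, a rotation vector about the tool's x, y, z in degrees, a list of three; "xyz": the shift along the tool's x, y, z in cm, a list of three; "fingers": the closure, from 0 (fully open) to 1 (shut). A call has exactly 5 rows; each row is the pose to reach, as a shift and turn from the pose measured when the call began, along the tool's axes at that moment; what a row does not reach only later rows make up. A row lasts 1/12 s, in which the tool goes at most 41.7 mm and 7.16 degrees, less where a joint would pass 70% of its speed; a pose out of reach is approached as far as the arm can. A call with a gripper value outside its range is refused whole. The fingers move at their own pace and stop on an object; "grip_force" is the grip in N (left out, the last holds). Time passes only in rows, so rows that repeat a pose let the fingers close, or fill a call up. It gives the time, the measured TCP pose, the force and the opening at its end, in the units of the state.
- r.get_obs(): the state, without advancing time (a new reading comes with each control period).
- imaging.grab_frame(name): name is "scene" or "top"; returns the picture (400x640x3 uint8, blue, green, red); there is no depth.
- imaging.camera_info(name): a dict with "camera_matrix" (3x3 intrinsics, pixels), "xyz" and "attitude" of the camera in the world. Camera axes: x right, y down, z forward; pixel columns grow to the right and rows downward; lengths in m; the calibration is good to about 2 mm. A picture is of the moment at which its call begins. camera_info takes no time and is no camera call.
- r.hand_in(): hands the job in, once; it reports no verdict.
Trained networks look in the newest picture that a camera, given by its name, has taken for a name from the list of things; names that differ only in an ending like _2 or _b are one class to them, and where a whole thing is asked for, a point or a joint stands for the part that bears it (a point fixed in the world has none). Each returns a list of dicts, best first, with "conf" (0 to 1); they miss things now and then, are a little off and sometimes report something else, mostly with a low value. They report only what shows in the picture. A call takes as long as a camera call.
- imaging.find_in(camera, query): "position" ([column, row] in pixels, amid what is visible of it).
- imaging.cut_out(camera, query): "region" (400x640 bool, what is visible of it) and "position" ([column, row] in pixels, amid what is visible of it).
- imaging.tip_of(camera, query): "position" ([column, row] in pixels: a listed point, or the origin of a listed thing).
The state is a dict: "clock": time; "joints": joint angles; "qvel": joint speeds; "tau": joint torques, N m; "tcp_pos": TCP position; "orientation": TCP orientation; "contact_force": force on the tool from outside, world axes, zero at the start; "moment": the same for the moment, N m; "grip_width": finger opening in m.
Only numpy, scipy, OpenCV 4.12 (cv2) and the standard library are available. Lean on these libraries where they do the work, as an engineer would, in place of code of your own. Each camera call takes 0.05 s, during which the arm holds its last target.

## Task

Load the label stand: lower the plain yellow label roll over the upright post until it sits on the stand's shoulder, then lower the red retaining collar over the post so that it lies flat on top of the roll and keeps it on. Lower each part all the way down rather than dropping it, and let go of both.

Things in the scene. Friction and masses are not known exactly. Their poses are not given: they have to be found in the camera images.
- stand: Fixed label stand: dark round foot 90 mm across, 10 mm high; on it a black shoulder 44 mm across, top 16 mm above the table; in the middle a vertical steel post 10 mm across, rounded tip 100 mm above the table. Origin: on the post's axis at table height, z up. Behind, a fixed green press 450 mm tall reaches forward to x = 0.64 near y = 0.14: keep the wrist clear of it (work lies at x below 0.55).
- roll_mid (a point): Centre (half-way up, on the axis) of the loose plain yellow label roll: a ring 58 mm outside diameter, 44 mm high, with a blue core and a through bore of 34 mm; 0.12 kg; it stands flat on the table, z along its bore. Seated on the shoulder, its centre is 38 mm above the table. It is not the white printed label roll nor the brown tape roll.
- collar_mid (a point): Centre (half-way up, on the axis) of the loose red retaining collar: a ring with a ribbed outside, 49 mm outside diameter, 44 mm high, through bore 28 mm; 0.12 kg; it stands flat on the table, z along its bore, either end may be up. It is wider than the roll's bore; lying on the seated roll, its centre is 82 mm above the table and the roll's top 60 mm.

How it is judged:
On the way:
1. the yellow roll sits on the stand's shoulder with the post through its bore (horizontal distance between roll_mid and stand below 0.016 m and z of roll_mid in the frame of stand below 0.045 m and angle between roll_mid's own z axis and vertical below 0.17 rad), for 0.2 s.
At the end, for the whole second after the job is handed in: The yellow roll is round the post on the shoulder (centre within 16 mm of the post's axis and lower than 45 mm above the table), the red collar is round the post on top of it (centre within 14 mm of the axis, 74 to 90 mm above the table), both upright within 10 degrees, at rest and released (all of step 1 and horizontal distance between collar_mid and stand below 0.014 m and z of collar_mid in the frame of stand between 0.074 and 0.09 m and angle between collar_mid's own z axis and vertical below 0.17 rad and linear speed of each of roll, collar below 0.03 m/s); the robot touches nothing.
It fails at once if the roll is dropped down the post (faster than 0.65 m/s on the post) (horizontal distance between roll_mid and stand below 0.02 m and z of roll_mid in the frame of stand below 0.1 m and linear speed of roll above 0.65 m/s).
It fails at once if the collar is dropped down the post (faster than 0.65 m/s on the post) (horizontal distance between collar_mid and stand below 0.02 m and z of collar_mid in the frame of stand below 0.12 m and linear speed of collar above 0.65 m/s).
It also fails if it takes over 59 s, if anything falls off the work surface, if the arm or the gripper's body presses on something with over 40 N, if the wrist force passes 120 N, or if a joint passes its speed limit or range.

## Working session

There is one attempt and no reset: what is moved stays moved. The work goes in short steps, Python scripts to look and compute and a tool call to move; the robot and the scene stay as the last step left them, time stands still between calls to the robot, and variables do not carry over. Pictures are saved under pics/ and viewed, and the job is handed in when it is done.

Besides the shell and the picture viewer there is one more tool, called after "Emit:" as name([rows], argument=value, ...), one row to a line, values as JSON. jog_arm: Moves the arm, as the interface text tells. Its arguments: {"type":"object","properties":{"rows":{"type":"array","items":{"type":"object","properties":{"delta_rot":{"type":"array","items":{"type":"number"}},"xyz":{"type":"array","items":{"type":"number"}},"fingers":{"type":"number"}}}},"grip_force":{"type":"number"}},"required":["rows"]}

```bash
mkdir -p pics; cat > h.py <<'E'
import numpy as np,cv2
from scipy.spatial.transform import Rotation as R
from bench import r, imaging
def cam(n):
    c=imaging.camera_info(n);K=np.array(c["camera_matrix"]);a=np.array(c["attitude"])
    Rm=a if a.shape==(3,3) else R.from_rotvec(a).as_matrix()
    return K,Rm,np.array(c["xyz"])
def ray(n,p):
    K,Rm,t=cam(n);d=Rm@np.linalg.inv(K)@np.array([p[0],p[1],1.]);return t,d/np.linalg.norm(d)
def at_z(n,p,z):
    t,d=ray(n,p);return t+d*(z-t[2])/d[2]
def proj(n,X):
    K,Rm,t=cam(n);q=K@(Rm.T@(np.array(X)-t));return q[:2]/q[2]
def tri(p1,p2):
    a,d=ray("scene",p1);b,e=ray("top",p2)
    s=np.linalg.lstsq(np.c_[d,-e],b-a,rcond=None)[0]
    P,Q=a+d*s[0],b+e*s[1];return (P+Q)/2,np.linalg.norm(P-Q)
E
python3 - <<'E'
from h import *
np.set_printoptions(precision=4,suppress=True)
o=r.get_obs();print({k:(np.round(v,4).tolist()) for k,v in o.items()})
for n in("scene","top"):
    im=imaging.grab_frame(n);cv2.imwrite(f"pics/{n}0.png",im);print(n,*cam(n))
    for q in("stand","roll_mid","collar_mid"):
        print(n,q,[(np.round(d["position"],1),round(d["conf"],2)) for d in imaging.tip_of(n,q)],[(np.round(d["position"],1),round(d["conf"],2)) for d in imaging.find_in(n,q)])
E
```

```text
{'clock': 0.0, 'joints': [1.0819, 0.4778, 0.0224, 1.5565, -0.0115, 1.1093, -0.0831], 'qvel': [-0.0004, 0.001, -0.0016, 0.0015, 0.0018, 0.0008, 0.0001], 'tau': [-0.0012, -59.646, 1.6071, -28.1201, 0.0125, 0.0094, 0.0], 'tcp_pos': [0.2506, -0.6261, 0.1914], 'orientation': [-3.0831, -0.5943, 0.0008], 'contact_force': [0.315, -0.3675, 0.6], 'moment': [0.0397, -0.0363, -0.0398], 'grip_width': 0.0856}
scene [[444.2145   0.     319.036 ]
 [  0.     444.2145 199.2506]
 [  0.       0.       1.    ]] [[-0.7938 -0.4275  0.4327]
 [-0.6081  0.5468 -0.5755]
 [ 0.0094 -0.7199 -0.694 ]] [-0.0409  0.7164  0.9193]
scene stand [(array([378.1, 170.4]), 0.65)] []
scene roll_mid [(array([337.7, 191.2]), 0.66)] [(array([337.7, 196. ]), 0.79)]
scene collar_mid [(array([289. , 218.3]), 0.79)] [(array([288.5, 219.3]), 0.82)]
top [[419.364    0.     320.178 ]
 [  0.     419.364  195.4822]
 [  0.       0.       1.    ]] [[-0.0023 -0.9996  0.0271]
 [-0.9996  0.0016 -0.0277]
 [ 0.0276 -0.0271 -0.9993]] [0.4409 0.0216 1.2365]
top stand [(array([408.3, 198.3]), 0.79)] [(array([410.9, 199.3]), 0.75)]
top roll_mid [(array([342.3, 188.3]), 0.68)] [(array([346.6, 194.9]), 0.82)]
top collar_mid [(array([283.5, 172.2]), 0.76)] [(array([280.9, 172.8]), 0.52)]
```

View pics/scene0.png

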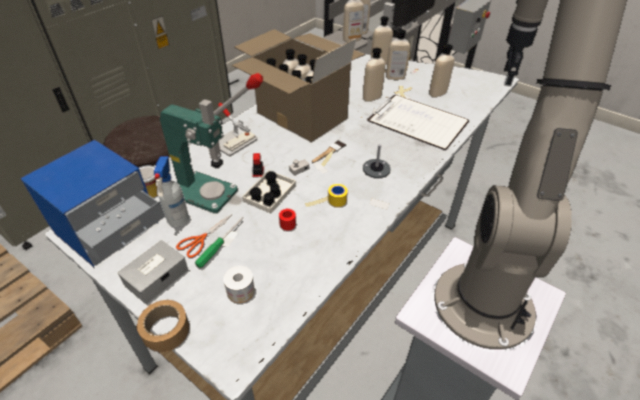

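View pics/top0.png

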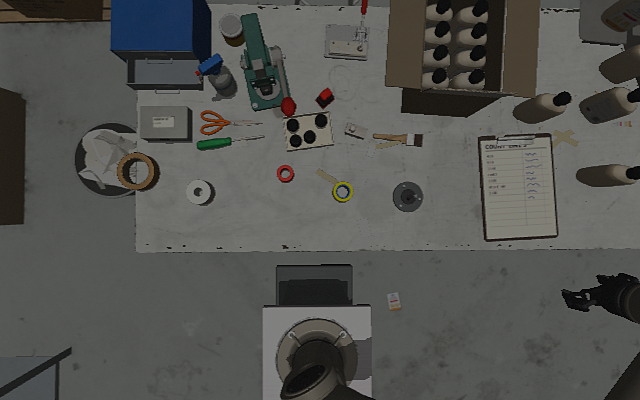

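```bash
python3 - <<'E'
from h import *
np.set_printoptions(precision=4,suppress=True)
for n,a,b,z in(("stand",(378.1,170.4),(408.3,198.3),0),("roll",(337.7,191.2),(342.3,188.3),.022),("collar",(289,218.3),(283.5,172.2),.022)):
    print(n,tri(a,b),at_z("scene",a,z),at_z("top",b,z))
a=cv2.imread("pics/top0.png")[110:270,220:460];b=cv2.imread("pics/scene0.png")[100:260,240:440]
cv2.imwrite("pics/z0.png",np.vstack([cv2.resize(a[:,:200],None,fx=1.9,fy=1.9,interpolation=2)[:300],cv2.resize(b,None,fx=1.9,fy=1.9,interpolation=2)[:300]]))
cv2.imwrite("pics/zt.png",cv2.resize(a,None,fx=3.3,fy=3.3,interpolation=2));cv2.imwrite("pics/zs.png",cv2.resize(b,None,fx=3.7,fy=3.7,interpolation=2))
E
```

```text
stand (array([ 0.4666, -0.275 , -0.0057]), np.float64(0.0019656685017438013)) [ 0.4642 -0.2682  0.    ] [ 0.4656 -0.2741  0.    ]
roll (array([ 0.4915, -0.0771,  0.0335]), np.float64(0.006149292633623393)) [ 0.4959 -0.0892  0.022 ] [ 0.4946 -0.0763  0.022 ]
collar (array([0.5375, 0.0912, 0.0285]), np.float64(0.008425519713042512)) [0.538  0.0845 0.022 ] [0.5414 0.0941 0.022 ]
```

View pics/zt.png

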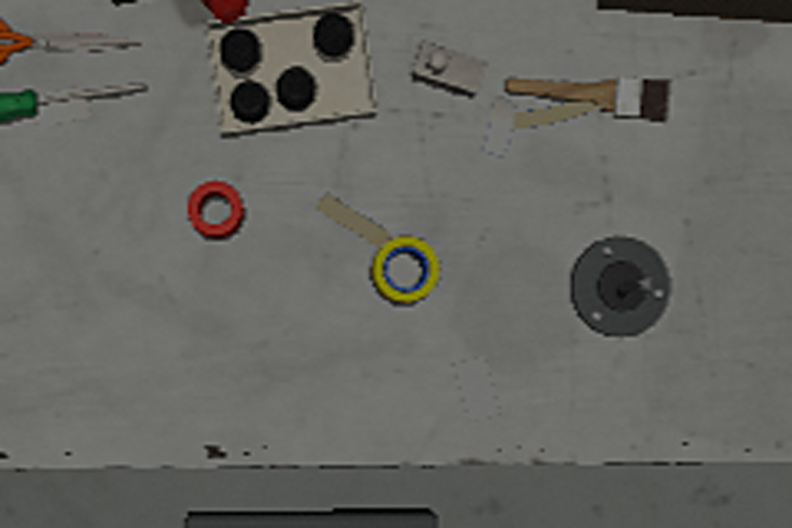

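View pics/zs.png

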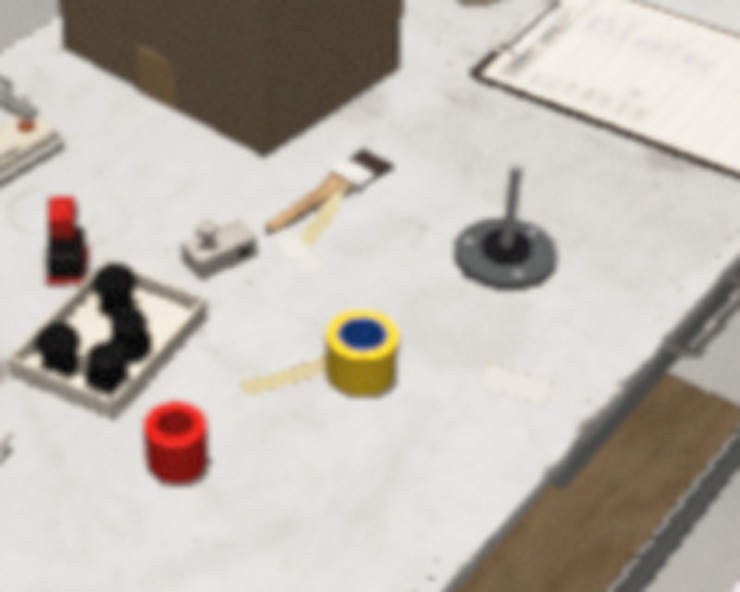

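The pictures show the collar (top view ≈285,173), roll (≈343,192) and stand (≈408,197), all clear of clutter. I'll refine the positions by fitting projected cylinder silhouettes to the colour masks.

```bash
cat >> h.py <<'E'
from scipy.optimize import least_squares
def mask(im,col):
    h=cv2.cvtColor(im,cv2.COLOR_BGR2HSV);H,S,V=[h[...,i].astype(int) for i in range(3)]
    if col=="yellow": m=(abs(H-28)<8)&(S>150)&(V>60)
    elif col=="red": m=((H<8)|(H>172))&(S>120)&(V>60)
    else: m=(V<130)&(S<60)
    return m
def comp(m,p,rad=30):
    m=m.astype(np.uint8);y,x=np.mgrid[:400,:640];m[(x-p[0])**2+(y-p[1])**2>rad**2]=0
    n,l,s,c=cv2.connectedComponentsWithStats(m)
    if n<2: return None
    k=1+np.argmax(s[1:,4]);cs,_=cv2.findContours((l==k).astype(np.uint8),cv2.RETR_EXTERNAL,cv2.CHAIN_APPROX_NONE)
    f=np.zeros((400,640),np.uint8);cv2.drawContours(f,cs,-1,1,-1);yy,xx=np.nonzero(f);return np.array([xx.mean(),yy.mean()]),f.sum()
def sil(n,c,rad,h):
    t=np.linspace(0,2*np.pi,90);P=[]
    for z in(c[2]-h/2,c[2]+h/2):
        for a in t:P.append(proj(n,[c[0]+rad*np.cos(a),c[1]+rad*np.sin(a),z]))
    hull=cv2.convexHull((np.array(P)).astype(np.float32));M=cv2.moments(hull)
    return np.array([M["m10"]/M["m00"],M["m01"]/M["m00"]]),M["m00"]
def fit(n,cen,rad,h,z,x0):
    s=least_squares(lambda v:sil(n,[v[0],v[1],z],rad,h)[0]-cen,x0,diff_step=1e-4);return s.x
E
python3 - <<'E'
from h import *
np.set_printoptions(precision=4,suppress=True)
for nm,col,rad,h,x0,pp in(("roll","yellow",.029,.044,(.494,-.08),{"scene":(337.7,196),"top":(343,192)}),("collar","red",.0245,.044,(.54,.09),{"scene":(288,219),"top":(285.5,173.5)}),("stand","dark",.045,.01,(.466,-.272),{"scene":(376,168),"top":(408,197)})):
    for n in("scene","top"):
        c,a=comp(mask(cv2.imread(f"pics/{n}0.png"),col),pp[n],28 if col!="dark" else 24);z=h/2
        v=fit(n,c,rad,h,z,x0);print(nm,n,c,a,"fit",v,sil(n,[*v,z],rad,h)[1])
K=1
# post tip checks: pixel of post tip in scene crop
tip=(515/3.7+240,168/3.7+100);print("tip scene@.1",at_z("scene",tip,.1))
print(proj("top",[.4656,-.272,.1]),proj("top",[.4656,-.272,0]))
E
```

```text
Traceback (most recent call last):
  File "h.py", line 38, in fit
    s=least_squares(lambda v:sil(n,[v[0],v[1],z],rad,h)[0]-cen,x0,diff_step=1e-4);return s.x
  File "h.py", line 38, in <lambda>
    s=least_squares(lambda v:sil(n,[v[0],v[1],z],rad,h)[0]-cen,x0,diff_step=1e-4);return s.x
                             ~~~^^^^^^^^^^^^^^^^^^^^^^^
  File "h.py", line 34, in sil
    for a in t:P.append(proj(n,[c[0]+rad*np.cos(a),c[1]+rad*np.sin(a),z]))
                        ~~~~^^^^^^^^^^^^^^^^^^^^^^^^^^^^^^^^^^^^^^^^^^^^^
  File "h.py", line 13, in proj
    K,Rm,t=cam(n);q=K@(Rm.T@(np.array(X)-t));return q[:2]/q[2]
           ~~~^^^
  File "h.py", line 5, in cam
    c=imaging.camera_info(n);K=np.array(c["camera_matrix"]);a=np.array(c["attitude"])
ValueError: time passes only in moves, steps and waits
```

```bash
python3 - <<'E'
s=open('h.py').read()
s=s.replace("def cam(n):","import functools\n@functools.lru_cache(None)\ndef cam(n):",1)
open('h.py','w').write(s)
E
cat > fit0.py <<'E'
from h import *
np.set_printoptions(precision=4,suppress=True)
for nm,col,rad,h,x0,pp in(("roll","yellow",.029,.044,(.494,-.08),{"scene":(337.7,196),"top":(343,192)}),("collar","red",.0245,.044,(.54,.09),{"scene":(288,219),"top":(285.5,173.5)}),("stand","dark",.045,.01,(.466,-.272),{"scene":(376,168),"top":(408,197)})):
    for n in("scene","top"):
        c,a=comp(mask(cv2.imread(f"pics/{n}0.png"),col),pp[n],28 if col!="dark" else 24);z=h/2
        v=fit(n,c,rad,h,z,x0);print(nm,n,c,a,"fit",v,sil(n,[*v,z],rad,h)[1])
tip=(515/3.7+240,168/3.7+100);print("tip scene@.1",at_z("scene",tip,.1))
print(proj("top",[.4656,-.272,.1]),proj("top",[.4656,-.272,0]))
E
python3 fit0.py
```

```text
roll scene [337.0737 197.7834] 217 fit [ 0.4808 -0.065 ] 430.0604356986005
roll top [342.4459 191.2325] 314 fit [ 0.4858 -0.0761] 340.47257635672577
collar scene [287.1419 218.8919] 296 fit [0.5405 0.0895] 370.2890004387591
collar top [284.578  172.7202] 218 fit [0.5394 0.0906] 250.97687492752448
stand scene [376.1655 167.3972] 423 fit [ 0.4749 -0.2725] 463.3510555161629
stand top [408. 197.] 1793 fit [ 0.4694 -0.2719] 747.8533315346576
tip scene@.1 [ 0.4693 -0.2635  0.1   ]
[416.2244 197.569 ] [407.5808 198.3156]
```

```bash
cat > fit1.py <<'E'
from h import *
np.set_printoptions(precision=4,suppress=True)
S0=dict(scene=cv2.imread("pics/scene0.png"),top=cv2.imread("pics/top0.png"))
for nm,rad,h,x0,pp,R0 in(("roll",.029,.044,(.49,-.08),{"scene":(337.7,196),"top":(343,192)},17),("collar",.0245,.044,(.54,.09),{"scene":(288,219),"top":(285.5,173.5)},17),("stand",.045,.01,(.466,-.272),{"scene":(376,168),"top":(408,197)},24)):
    for n in("scene","top"):
        im=S0[n];hsv=cv2.cvtColor(im,cv2.COLOR_BGR2HSV);V=hsv[...,2].astype(int);Sx=hsv[...,1]
        x,y=map(int,pp[n]);tv=np.median(V[y-40:y+40,x-40:x+40])
        m=(Sx>110)&(V>40) if nm!="stand" else V<tv*0.78
        c,a=comp(m,pp[n],R0);v=fit(n,c,rad,h,h/2,x0);print(nm,n,tv,c,a,"fit",v,sil(n,[*v,h/2],rad,h)[1])
E
python3 fit1.py
```

```text
roll scene 226.0 [337.1818 194.746 ] 374 fit [ 0.4881 -0.0757] 423.84644537512213
roll top 111.0 [342.32   191.2862] 325 fit [ 0.4856 -0.0757] 340.38922222913243
collar scene 225.0 [287.0831 218.8538] 301 fit [0.5407 0.0894] 370.23293253965676
collar top 111.0 [284.7018 172.9825] 228 fit [0.5387 0.0903] 250.81235986715183
stand scene 220.0 [376.4618 166.8635] 498 fit [ 0.4756 -0.2754] 461.63935850863345
stand top 108.0 [407.3935 196.4654] 737 fit [ 0.471  -0.2701] 747.7354067030828
```

```bash
cat > d.py <<'E'
import sys
from h import *
o=r.get_obs();t=np.array(list(map(float,sys.argv[1:4])));Rm=R.from_rotvec(o["orientation"]).as_matrix()
print("t",round(o["clock"],2),"tcp",np.round(o["tcp_pos"],4),"xyz cm",np.round(Rm.T@(t-o["tcp_pos"])*100,2),"z_tool",np.round(Rm[:,2],4),"xt",np.round(Rm[:,0],3),"w",round(o["grip_width"],4),"F",np.round(o["contact_force"],1),"j",np.round(o["joints"],2))
# rotvec (deg, tool axes) to make tool vertical, yaw kept
z=Rm.T@np.array([0,0,-1.]);c=np.cross([0,0,1.],z);print("level rot deg",np.round(np.degrees(c),2))
E
python3 d.py .4865 -.0757 .12
python3 - <<'E'
from h import *
print(proj("scene",[.471,-.271,.1]),proj("top",[.471,-.271,.1]))
E
```

```text
t 0.7 tcp [ 0.2509 -0.6267  0.1924] xyz cm [ 42.35 -42.39   7.24] z_tool [ 1.e-04 -0.e+00 -1.e+00] xt [0.928 0.372 0.   ] w 0.0855 F [-0.4  0.5 -0.4] j [ 1.08  0.48  0.02  1.56 -0.01  1.11 -0.08]
level rot deg [ 0. -0.  0.]
[380.02009639 144.03239478] [415.84362925 195.59146745]
```

Emit:
jog_arm([
  {"xyz": [4,-4,0],"fingers": 0},
  {"xyz": [8,-8,0],"fingers": 0},
  {"xyz": [12,-12,0],"fingers": 0},
  {"xyz": [15,-15,0],"fingers": 0},
  {"xyz": [18,-18,0],"fingers": 0},
], grip_force=40)

```text
$.rows[0]: bad value
```

```bash
python3 d.py .4865 -.0757 .12
```

```text
t 0.7 tcp [ 0.2509 -0.6267  0.1924] xyz cm [ 42.35 -42.39   7.24] z_tool [ 1.e-04 -0.e+00 -1.e+00] xt [0.928 0.372 0.   ] w 0.0855 F [-0.4  0.5 -0.4] j [ 1.08  0.48  0.02  1.56 -0.01  1.11 -0.08]
level rot deg [ 0. -0.  0.]
```

Emit:
jog_arm([
  {"delta_rot": [0,0,0],"xyz": [3,-3,0],"fingers": 0},
  {"delta_rot": [0,0,0],"xyz": [6,-6,0],"fingers": 0},
  {"delta_rot": [0,0,0],"xyz": [9,-9,0],"fingers": 0},
  {"delta_rot": [0,0,0],"xyz": [12,-12,0],"fingers": 0},
  {"delta_rot": [0,0,0],"xyz": [15,-15,0],"fingers": 0},
], grip_force=40)

```text
clock: 1.12
tcp_pos: [0.3333, -0.4334, 0.1926]
orientation: [3.084, 0.594, 0.0]
contact_force: [1.5, -0.5, 0.1]
grip_width: 0.0852
```

```bash
python3 d.py .4865 -.0757 .12
```

```text
t 1.12 tcp [ 0.3333 -0.4334  0.1926] xyz cm [ 27.5  -27.53   7.25] z_tool [ 4.e-04 -5.e-04 -1.e+00] xt [0.928 0.371 0.   ] w 0.0852 F [ 1.5 -0.5  0.1] j [ 0.84  0.27 -0.05  1.86  0.02  1.01 -0.4 ]
level rot deg [ 0.03 -0.01  0.  ]
```

Emit:
jog_arm([
  {"delta_rot": [0,0,0],"xyz": [2.8,-2.8,0],"fingers": 0},
  {"delta_rot": [0,0,0],"xyz": [5.6,-5.6,0],"fingers": 0},
  {"delta_rot": [0,0,0],"xyz": [8.4,-8.4,0],"fingers": 0},
  {"delta_rot": [0,0,0],"xyz": [11.2,-11.2,0],"fingers": 0},
  {"delta_rot": [0,0,0],"xyz": [14,-14,0],"fingers": 0},
])

```text
clock: 1.53
tcp_pos: [0.4118, -0.2497, 0.1929]
orientation: [3.084, 0.594, 0.001]
contact_force: [1.0, -0.4, 0.3]
grip_width: 0.0852
```

Emit:
jog_arm([
  {"delta_rot": [0,0,0],"xyz": [2.8,-2.8,1],"fingers": 0},
  {"delta_rot": [0,0,0],"xyz": [5.6,-5.6,2],"fingers": 0},
  {"delta_rot": [0,0,0],"xyz": [8.4,-8.4,3],"fingers": 0},
  {"delta_rot": [0,0,0],"xyz": [11.2,-11.2,4],"fingers": 0},
  {"delta_rot": [0,0,0],"xyz": [13.5,-13.5,5],"fingers": 0},
])

```text
clock: 1.95
tcp_pos: [0.4882, -0.0712, 0.1429]
orientation: [3.083, 0.596, 0.004]
contact_force: [0.6, -0.4, 0.5]
grip_width: 0.0857
```

```bash
python3 d.py .4865 -.0757 .015;python3 - <<'E'
from h import *
for n in("scene","top"): cv2.imwrite(f"pics/{n}1.png",imaging.grab_frame(n))
E
```

```text
t 1.95 tcp [ 0.4882 -0.0712  0.1429] xyz cm [-0.35  0.33 12.79] z_tool [ 2.6e-03 -6.0e-04 -1.0e+00] xt [0.928 0.373 0.002] w 0.0857 F [ 0.6 -0.4  0.5] j [ 0.29  0.26 -0.32  2.02  0.1   0.88 -1.27]
level rot deg [ 0.09 -0.13  0.  ]
```

View pics/scene1.png

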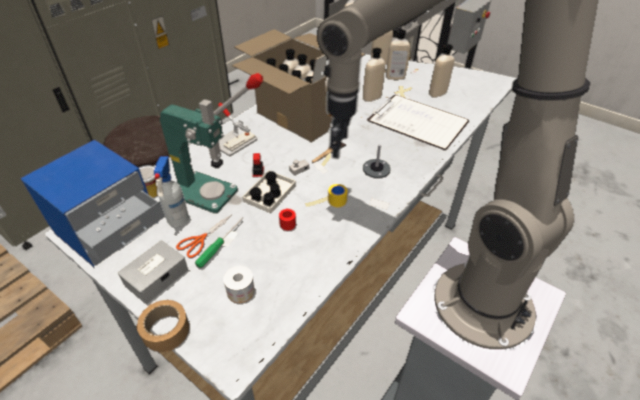

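View pics/top1.png

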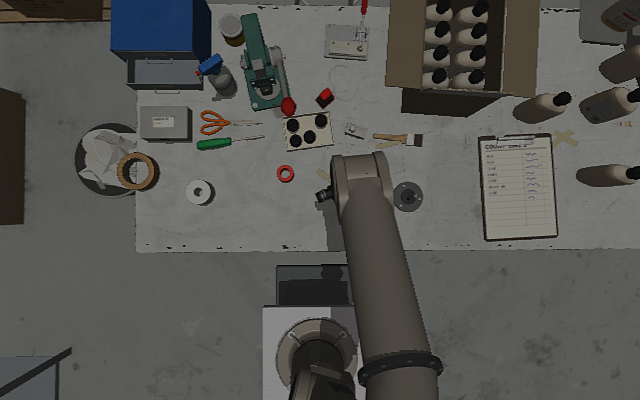

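The gripper hangs over the roll: the fingertips are near (337,155) and the roll near (338,195) in the scene view. I'll descend.

Emit:
jog_arm([
  {"delta_rot": [0.1,-0.1,0],"xyz": [-0.3,0.3,1],"fingers": 0},
  {"delta_rot": [0.1,-0.1,0],"xyz": [-0.35,0.33,3],"fingers": 0},
  {"delta_rot": [0.1,-0.1,0],"xyz": [-0.35,0.33,5],"fingers": 0},
  {"delta_rot": [0.1,-0.1,0],"xyz": [-0.35,0.33,7],"fingers": 0},
  {"delta_rot": [0.1,-0.1,0],"xyz": [-0.35,0.33,8],"fingers": 0},
])

```text
clock: 2.47
tcp_pos: [0.4845, -0.0738, 0.0597]
orientation: [-3.08, -0.604, 0.006]
contact_force: [-0.9, -0.0, -0.3]
grip_width: 0.0854
```

```bash
python3 d.py .4865 -.0757 .015;python3 - <<'E'
from h import *
cv2.imwrite(f"pics/s2.png",cv2.resize(imaging.grab_frame("scene")[120:240,260:420],None,fx=5,fy=5,interpolation=2))
E
```

```text
t 2.47 tcp [ 0.4845 -0.0738  0.0597] xyz cm [0.13 0.27 4.46] z_tool [-0.0045  0.0025 -1.    ] xt [ 0.926  0.378 -0.003] w 0.0854 F [-0.9 -0.  -0.3] j [ 0.27  0.38 -0.29  2.09  0.16  0.7  -1.31]
level rot deg [-0.23  0.19  0.  ]
```

View pics/s2.png

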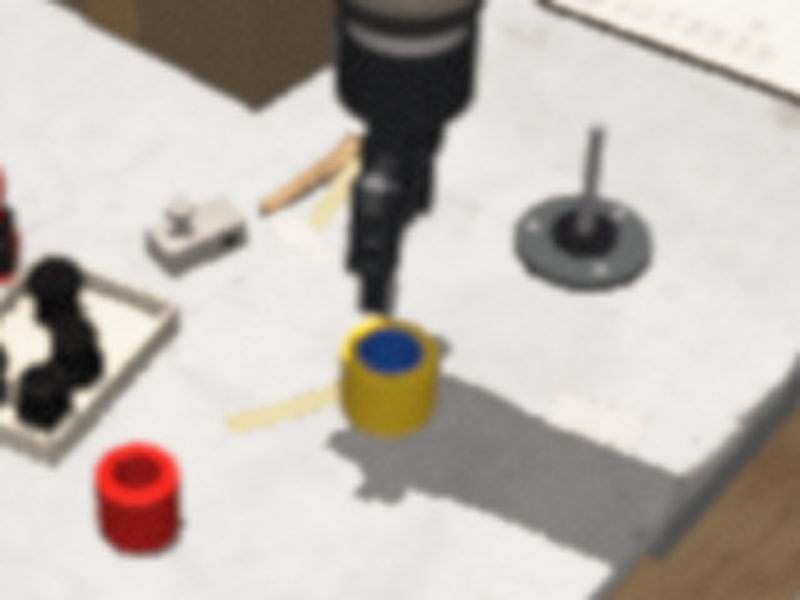

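```bash
python3 - <<'E'
from h import *
for s in(1,-1):
    q=np.array([.4845,-.0738])+s*np.array([-.37,.93])*.05; print([((proj("scene",[*q,z])-[260,120])*5).round() for z in (.073,.085,.15)])
q=[.4865,-.0757]
print([((proj("scene",[*q,z])-[260,120])*5).round() for z in (0,.022,.044)])
E
```

```text
[array([371., 371.]), array([371., 355.]), array([375., 266.])]
[array([413., 259.]), array([414., 243.]), array([419., 155.])]
[array([387., 402.]), array([388., 375.]), array([390., 347.])]
```

```bash
python3 - <<'E'
from h import *
T=np.array([.4882,-.0712])
for s in(1,-1):
    q=T+s*np.array([-.37,.93])*.05; print([proj(n,[*q,z]).round(1) for n in("scene","top") for z in (.156,.2,.25)])
a=cv2.imread("pics/scene1.png")[80:210,290:400];b=cv2.imread("pics/top1.png")[140:250,290:440]
cv2.imwrite("pics/a1.png",cv2.resize(a,None,fx=4.5,fy=4.5,interpolation=2));cv2.imwrite("pics/b1.png",cv2.resize(np.clip(b*1.8,0,255).astype(np.uint8),None,fx=5,fy=5,interpolation=2))
E
```

```text
[array([333.5, 171.4]), array([334. , 158.3]), array([334.7, 142.7]), array([326.5, 195.7]), array([327.3, 195.2]), array([328.3, 194.6])]
[array([342.4, 149.2]), array([343.1, 136.3]), array([344. , 120.9]), array([362.4, 181.3]), array([364.7, 180.2]), array([367.5, 178.9])]
```

View pics/a1.png

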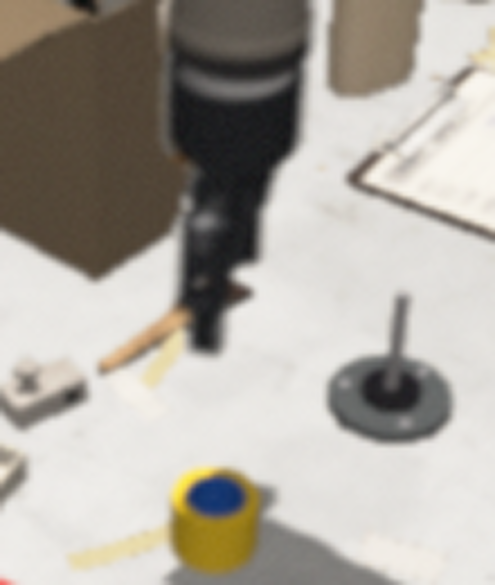

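View pics/b1.png

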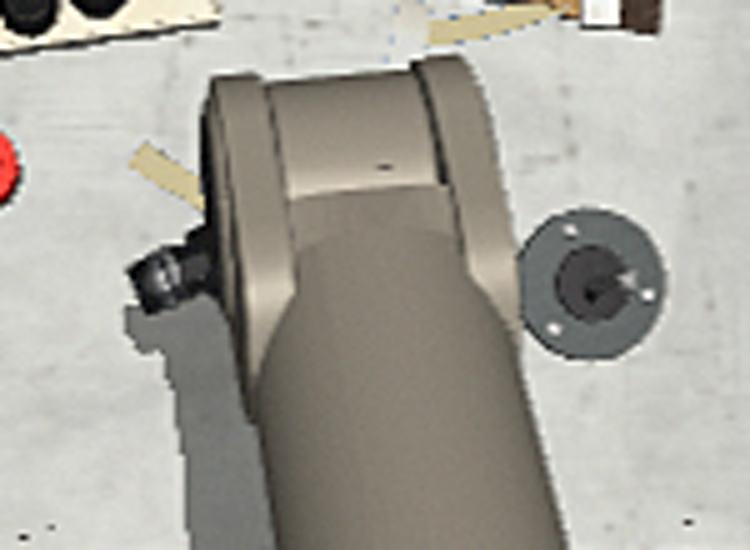

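```bash
python3 - <<'E'
from h import *
T=np.array([.2509,-.6267,.192]);y=np.array([.372,-.928,0])
for s in(1,-1):
    for dz in(.013,.05,.086):print(s,dz,[proj(n,T+s*y*.045+[0,0,dz]).round(1) for n in("scene","top")])
a=cv2.imread("pics/scene0.png")[0:110,470:570];b=cv2.imread("pics/top0.png")[250:350,540:640]
cv2.imwrite("pics/a0.png",cv2.resize(a,None,fx=5,fy=5,interpolation=2));cv2.imwrite("pics/b0.png",cv2.resize(np.clip(b*2.2,0,255).astype(np.uint8),None,fx=5,fy=5,interpolation=2))
E
```

```text
1 0.013 [array([503. ,  82.5]), array([585.7, 275.8])]
1 0.05 [array([506.5,  71.9]), array([595.9, 278.3])]
1 0.086 [array([510. ,  61.2]), array([606.5, 281. ])]
-1 0.013 [array([503.5,  96.7]), array([553. , 289.6])]
-1 0.05 [array([507.2,  85.9]), array([562. , 292.6])]
-1 0.086 [array([510.9,  74.9]), array([571.4, 295.8])]
```

View pics/a0.png

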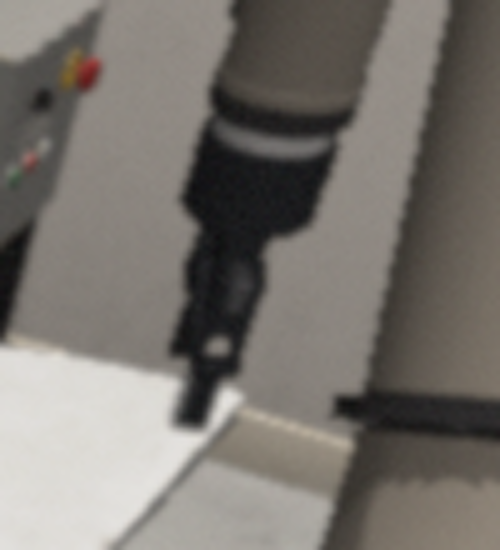

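View pics/b0.png

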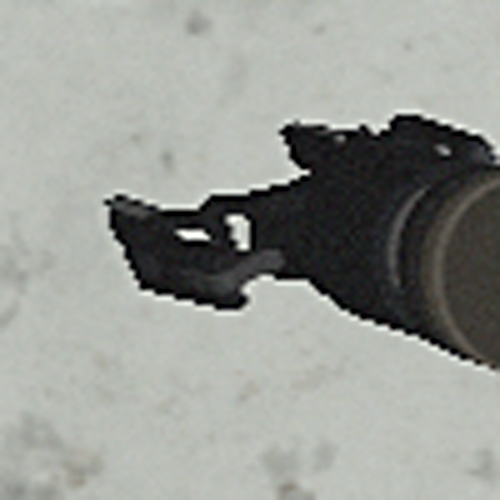

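Seen from both cameras, the fingertips sit about 4 cm higher than the reported TCP implies. So I'll go down carefully and check with pictures.

Emit:
jog_arm([
  {"delta_rot": [-0.2,0.2,0],"xyz": [0.1,0.25,0.5],"fingers": 0},
  {"delta_rot": [-0.2,0.2,0],"xyz": [0.1,0.25,1.2],"fingers": 0},
  {"delta_rot": [-0.2,0.2,0],"xyz": [0.1,0.25,2],"fingers": 0},
  {"delta_rot": [-0.2,0.2,0],"xyz": [0.1,0.25,2.7],"fingers": 0},
  {"delta_rot": [-0.2,0.2,0],"xyz": [0.1,0.25,3],"fingers": 0},
])

```text
clock: 2.93
tcp_pos: [0.4852, -0.0753, 0.0281]
orientation: [-3.081, -0.605, 0.003]
contact_force: [-0.5, -0.0, -0.6]
grip_width: 0.0852
```

```bash
python3 d.py .4865 -.0757 .015;python3 - <<'E'
from h import *
cv2.imwrite(f"pics/s3.png",cv2.resize(imaging.grab_frame("scene")[120:240,260:420],None,fx=5,fy=5,interpolation=2))
E
```

```text
t 2.93 tcp [ 0.4852 -0.0753  0.0281] xyz cm [0.11 0.08 1.31] z_tool [-2.3e-03  9.0e-04 -1.0e+00] xt [ 0.926  0.378 -0.002] w 0.0852 F [-0.5 -0.  -0.6] j [ 0.26  0.43 -0.28  2.1   0.19  0.63 -1.34]
level rot deg [-0.1  0.1  0. ]
```

View pics/s3.png

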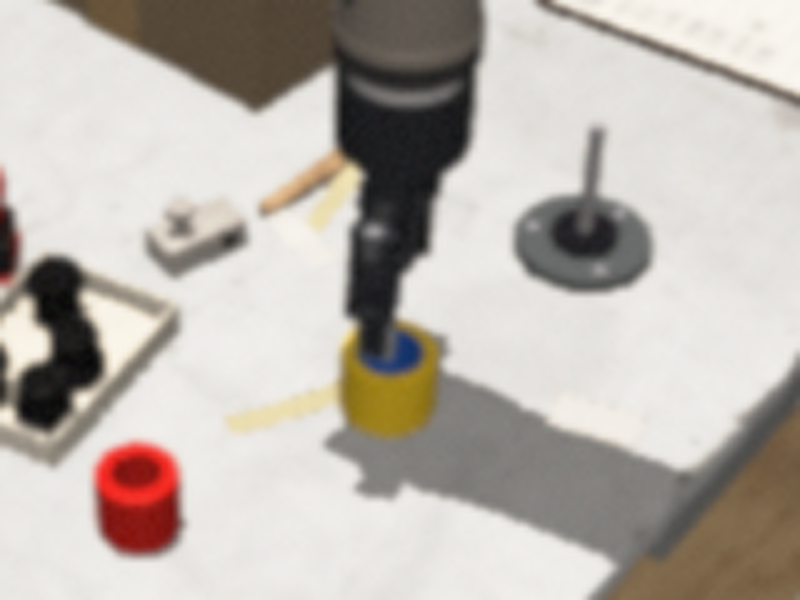

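```bash
python3 - <<'E'
from h import *
for p in((376,352),(376,305)):
  for z in(.04,.06,.07,.08,.09,.1,.11): print(p,z,at_z("scene",(p[0]/5+260-.4,p[1]/5+120-.4),z)[:2].round(4))
E
```

```text
(376, 352) 0.04 [ 0.4948 -0.072 ]
(376, 352) 0.06 [ 0.4826 -0.054 ]
(376, 352) 0.07 [ 0.4765 -0.0451]
(376, 352) 0.08 [ 0.4704 -0.0361]
(376, 352) 0.09 [ 0.4643 -0.0271]
(376, 352) 0.1 [ 0.4582 -0.0182]
(376, 352) 0.11 [ 0.4521 -0.0092]
(376, 305) 0.04 [ 0.5191 -0.1054]
(376, 305) 0.06 [ 0.5063 -0.0867]
(376, 305) 0.07 [ 0.5    -0.0774]
(376, 305) 0.08 [ 0.4936 -0.068 ]
(376, 305) 0.09 [ 0.4872 -0.0587]
(376, 305) 0.1 [ 0.4809 -0.0493]
(376, 305) 0.11 [ 0.4745 -0.04  ]
```

Emit:
jog_arm([
  {"delta_rot": [-0.1,0.1,0],"xyz": [0.1,0.08,0.6],"fingers": 0},
  {"delta_rot": [-0.1,0.1,0],"xyz": [0.1,0.08,1.3],"fingers": 0},
  {"delta_rot": [-0.1,0.1,0],"xyz": [0.1,0.08,1.3],"fingers": 0.2},
  {"delta_rot": [-0.1,0.1,0],"xyz": [0.1,0.08,1.3],"fingers": 0.4},
  {"delta_rot": [-0.1,0.1,0],"xyz": [0.1,0.08,1.3],"fingers": 0.45},
])

```text
clock: 3.4
tcp_pos: [0.4862, -0.0755, 0.0149]
orientation: [-3.082, -0.605, 0.001]
contact_force: [0.3, 0.4, -0.0]
grip_width: 0.052
```

```bash
python3 d.py .4865 -.0757 .015;python3 - <<'E'
from h import *
cv2.imwrite(f"pics/s4.png",cv2.resize(imaging.grab_frame("scene")[120:240,260:420],None,fx=5,fy=5,interpolation=2))
E
```

```text
t 3.4 tcp [ 0.4862 -0.0755  0.0149] xyz cm [ 0.02  0.03 -0.01] z_tool [-7.e-04  1.e-04 -1.e+00] xt [ 0.926  0.378 -0.001] w 0.052 F [ 0.3  0.4 -0. ] j [ 0.25  0.45 -0.27  2.11  0.21  0.6  -1.35]
level rot deg [-0.02  0.03  0.  ]
```

View pics/s4.png

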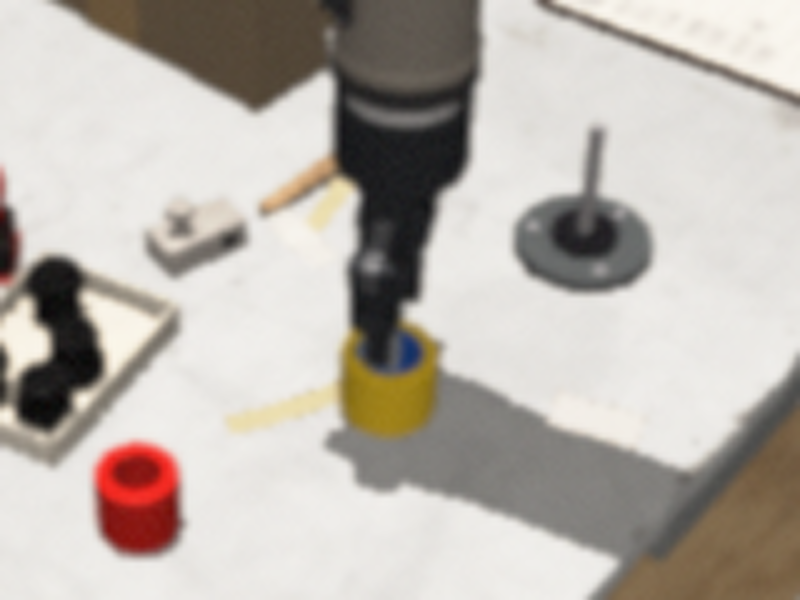

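The fingers closed to 52 mm with no contact, above the 58 mm roll. This confirms the images: the real tips are about 38 mm higher than reported. I'll reopen, then go down a further 35 mm.

Emit:
jog_arm([
  {"delta_rot": [0,0,0],"xyz": [0,0,-0.5],"fingers": 0},
  {"delta_rot": [0,0,0],"xyz": [0,0,-0.5],"fingers": 0},
  {"delta_rot": [0,0,0],"xyz": [0,0,-0.5],"fingers": 0},
  {"delta_rot": [0,0,0],"xyz": [0,0,0],"fingers": 0},
  {"delta_rot": [0,0,0],"xyz": [0,0,1],"fingers": 0},
])

```text
clock: 3.87
tcp_pos: [0.4874, -0.0758, 0.0055]
orientation: [3.082, 0.605, 0.003]
contact_force: [0.6, -0.5, -0.2]
grip_width: 0.0858
```

Emit:
jog_arm([
  {"delta_rot": [0,0,0],"xyz": [0,0,0.5],"fingers": 0},
  {"delta_rot": [0,0,0],"xyz": [0,0,1],"fingers": 0},
  {"delta_rot": [0,0,0],"xyz": [0,0,1.5],"fingers": 0},
  {"delta_rot": [0,0,0],"xyz": [0,0,2],"fingers": 0},
  {"delta_rot": [0,0,0],"xyz": [0,0,2],"fingers": 0},
])

```text
clock: 4.28
tcp_pos: [0.4866, -0.0756, -0.0157]
orientation: [3.083, 0.605, 0.0]
contact_force: [0.1, 0.1, -0.8]
grip_width: 0.0854
```

```bash
python3 d.py .4865 -.0757 -.020;python3 - <<'E'
from h import *
cv2.imwrite(f"pics/s5.png",cv2.resize(imaging.grab_frame("scene")[120:240,260:420],None,fx=5,fy=5,interpolation=2))
E
```

```text
t 4.28 tcp [ 0.4866 -0.0756 -0.0157] xyz cm [-0.02  0.    0.43] z_tool [ 3.e-04  0.e+00 -1.e+00] xt [0.926 0.378 0.   ] w 0.0854 F [ 0.1  0.1 -0.8] j [ 0.23  0.51 -0.25  2.12  0.23  0.54 -1.37]
level rot deg [ 0.01 -0.02  0.  ]
```

View pics/s5.png

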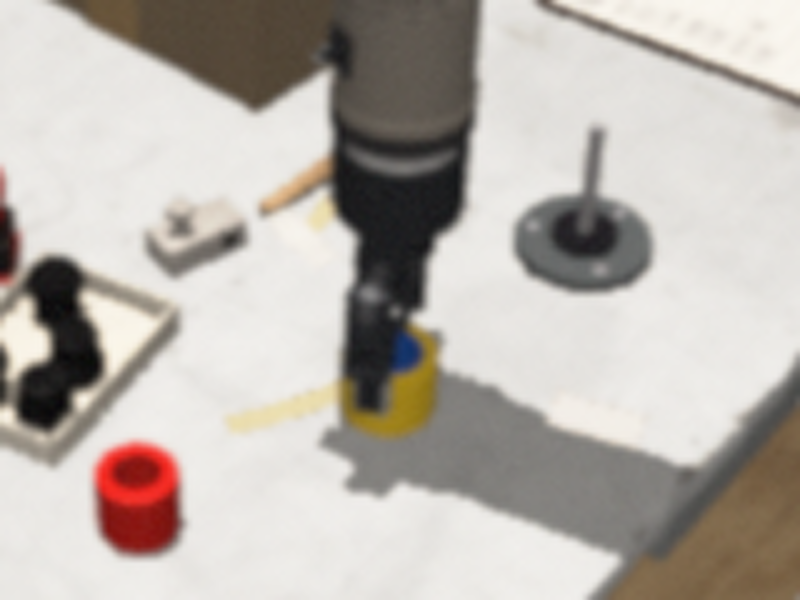

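The near tip is at (370,408) in the crop, about 42 mm above the table beside the roll. I'll go down another 10 mm and close.

Emit:
jog_arm([
  {"delta_rot": [0,0,0],"xyz": [0,0,0.5],"fingers": 0},
  {"delta_rot": [0,0,0],"xyz": [0,0,1],"fingers": 0},
  {"delta_rot": [0,0,0],"xyz": [0,0,1],"fingers": 0.3},
  {"delta_rot": [0,0,0],"xyz": [0,0,1],"fingers": 0.5},
  {"delta_rot": [0,0,0],"xyz": [0,0,1],"fingers": 0.6},
], grip_force=40)

```text
clock: 4.75
tcp_pos: [0.4869, -0.0756, -0.0249]
orientation: [3.083, 0.605, 0.001]
contact_force: [0.3, 0.1, 0.3]
grip_width: 0.0566
```

```bash
python3 d.py .4865 -.0757 -.026;python3 - <<'E'
from h import *
cv2.imwrite(f"pics/s6.png",cv2.resize(imaging.grab_frame("scene")[120:240,260:420],None,fx=5,fy=5,interpolation=2))
E
```

```text
t 4.75 tcp [ 0.4869 -0.0756 -0.0249] xyz cm [-0.04 -0.    0.11] z_tool [ 6.e-04 -1.e-04 -1.e+00] xt [0.926 0.378 0.   ] w 0.0566 F [0.3 0.1 0.3] j [ 0.22  0.53 -0.24  2.13  0.24  0.52 -1.38]
level rot deg [ 0.02 -0.03  0.  ]
```

View pics/s6.png

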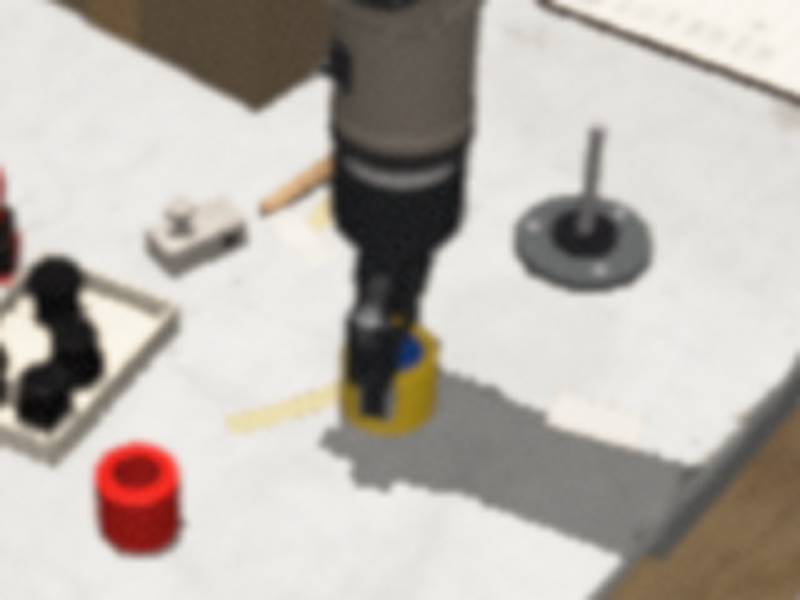

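Emit:
jog_arm([
  {"delta_rot": [0,0,0],"xyz": [0,0,0],"fingers": 0.8},
  {"delta_rot": [0,0,0],"xyz": [0,0,0],"fingers": 0.8},
  {"delta_rot": [0,0,0],"xyz": [0,0,-0.5],"fingers": 0.8},
  {"delta_rot": [0,0,0],"xyz": [0,0,-2],"fingers": 0.8},
  {"delta_rot": [0,0,0],"xyz": [0,0,-4],"fingers": 0.8},
])

```text
clock: 5.22
tcp_pos: [0.4856, -0.0755, 0.0147]
orientation: [-3.082, -0.605, 0.003]
contact_force: [0.8, -1.0, -1.6]
grip_width: 0.0568
```

Emit:
jog_arm([
  {"delta_rot": [0,0,0],"xyz": [0,0,-2],"fingers": 0.8},
  {"delta_rot": [0,0,0],"xyz": [0,0,-4],"fingers": 0.8},
  {"delta_rot": [0,0,0],"xyz": [0,0,-6],"fingers": 0.8},
  {"delta_rot": [0,0,0],"xyz": [0,0,-7.5],"fingers": 0.8},
  {"delta_rot": [0,0,0],"xyz": [0,0,-9],"fingers": 0.8},
])

```text
clock: 5.63
tcp_pos: [0.4858, -0.0755, 0.1061]
orientation: [-3.082, -0.605, 0.002]
contact_force: [-0.3, -0.1, -0.6]
grip_width: 0.0566
```

```bash
python3 d.py .471 -.271 .105;python3 - <<'E'
from h import *
cv2.imwrite(f"pics/s7.png",cv2.resize(imaging.grab_frame("scene")[120:240,260:420],None,fx=5,fy=5,interpolation=2))
E
```

```text
t 5.63 tcp [ 0.4858 -0.0755  0.1061] xyz cm [-8.76 17.54  0.11] z_tool [-1.3e-03  1.0e-04 -1.0e+00] xt [ 0.926  0.378 -0.001] w 0.0566 F [-0.3 -0.1 -0.6] j [ 0.29  0.31 -0.31  2.05  0.13  0.8  -1.28]
level rot deg [-0.03  0.07  0.  ]
```

View pics/s7.png

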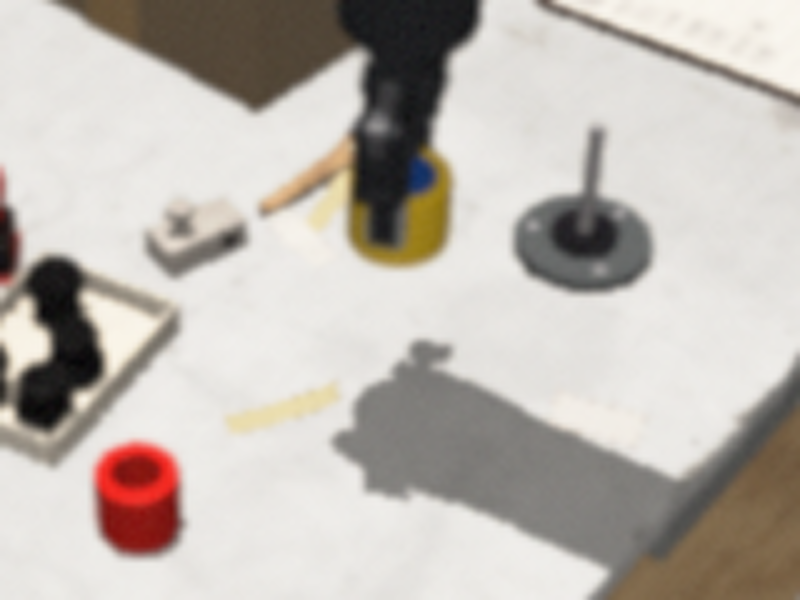

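The roll is held upright, around (400,205) in the crop, with its bottom about 130 mm up. I'll move it over the post.

Emit:
jog_arm([
  {"delta_rot": [0,0,0],"xyz": [-1,2,0],"fingers": 0.8},
  {"delta_rot": [0,0,0],"xyz": [-2.8,5.6,0],"fingers": 0.8},
  {"delta_rot": [0,0,0],"xyz": [-4.6,9.2,0],"fingers": 0.8},
  {"delta_rot": [0,0,0],"xyz": [-6.4,12.8,0],"fingers": 0.8},
  {"delta_rot": [0,0,0],"xyz": [-8.2,16.4,0],"fingers": 0.8},
])

```text
clock: 6.1
tcp_pos: [0.4731, -0.2601, 0.1084]
orientation: [3.082, 0.606, 0.004]
contact_force: [0.8, -0.3, -1.5]
grip_width: 0.0571
```

Emit:
jog_arm([
  {"delta_rot": [0,0,0],"xyz": [-0.5,1,0],"fingers": 0.8},
  {"delta_rot": [0,0,0],"xyz": [-0.5,1,0],"fingers": 0.8},
  {"delta_rot": [0,0,0],"xyz": [-0.5,1,0],"fingers": 0.8},
  {"delta_rot": [0,0,0],"xyz": [-0.5,1,0],"fingers": 0.8},
  {"delta_rot": [0,0,0],"xyz": [-0.5,1,0],"fingers": 0.8},
])

```text
clock: 6.52
tcp_pos: [0.4726, -0.2693, 0.1082]
orientation: [3.082, 0.611, 0.004]
contact_force: [-0.1, -0.0, -0.9]
grip_width: 0.0567
```

```bash
python3 d.py .471 -.271 .105;python3 - <<'E'
from h import *
for n,sl in(("scene",np.s_[90:210,310:450]),("top",np.s_[140:250,340:480])):
    im=imaging.grab_frame(n);cv2.imwrite(f"pics/{n}8r.png",im);cv2.imwrite(f"pics/{n}8.png",cv2.resize(im[sl],None,fx=4.5,fy=4.5,interpolation=2))
    print(n,[(np.round(d["position"],1),d["conf"]) for d in imaging.tip_of(n,"roll_mid")])
o=np.array(r.get_obs()["tcp_pos"]);print(proj("scene",[o[0],o[1],o[2]+.047]),proj("scene",[.471,-.271,.1]),proj("scene",[.471,-.271,.153]))
E
```

```text
t 6.52 tcp [ 0.4726 -0.2693  0.1082] xyz cm [-0.21  0.1   0.32] z_tool [ 2.3e-03  4.0e-04 -1.0e+00] xt [0.924 0.381 0.002] w 0.0567 F [-0.1 -0.  -0.9] j [ 0.59  0.37 -0.23  1.94  0.11  0.84 -0.87]
level rot deg [ 0.03 -0.13  0.  ]
scene [(array([382.3, 127.2]), 0.74)]
top [(array([420.1, 192. ]), 0.56)]
[381.39490961 128.91425386] [380.02009639 144.03239478] [381.88533574 129.66917807]
```

View pics/scene8.png

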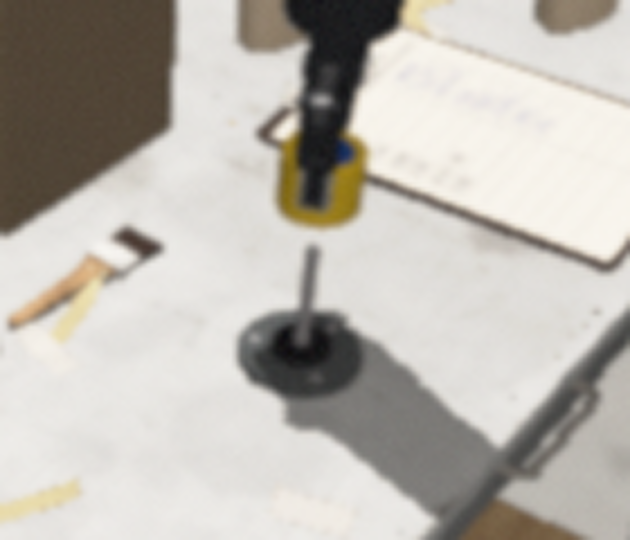

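View pics/top8.png

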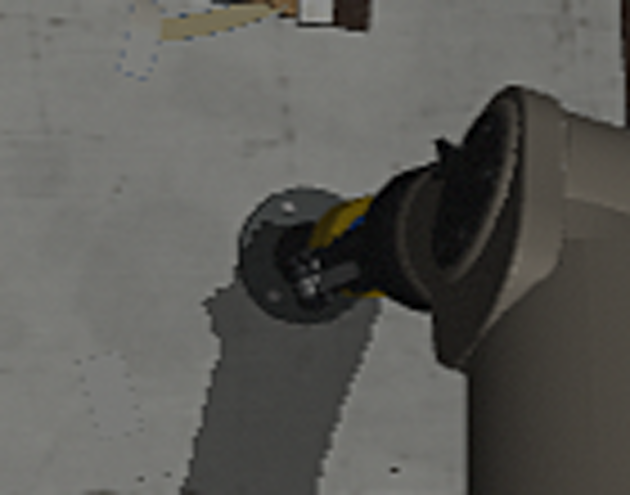

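The roll's axis lines up with the post: in the scene view the roll is at x≈381 and the post tip at ≈380, which matches the prediction. I'll lower it in steps.

Emit:
jog_arm([
  {"delta_rot": [0,-0.1,0],"xyz": [-0.15,0.15,0.5],"fingers": 0.8},
  {"delta_rot": [0,-0.1,0],"xyz": [-0.2,0.15,1.5],"fingers": 0.8},
  {"delta_rot": [0,-0.1,0],"xyz": [-0.2,0.15,2.5],"fingers": 0.8},
  {"delta_rot": [0,-0.1,0],"xyz": [-0.2,0.15,3.5],"fingers": 0.8},
  {"delta_rot": [0,-0.1,0],"xyz": [-0.2,0.15,4.5],"fingers": 0.8},
])

```text
clock: 7.13
tcp_pos: [0.4708, -0.2722, 0.0619]
orientation: [3.082, 0.609, -0.0]
contact_force: [0.2, 0.5, -0.8]
grip_width: 0.0568
```

```bash
python3 d.py .471 -.271 -.009;python3 - <<'E'
from h import *
for n,sl in(("scene",np.s_[90:210,310:450]),):
    im=imaging.grab_frame(n);cv2.imwrite(f"pics/{n}9.png",cv2.resize(im[sl],None,fx=4.5,fy=4.5,interpolation=2))
E
```

```text
t 7.13 tcp [ 0.4708 -0.2722  0.0619] xyz cm [ 0.06 -0.1   7.09] z_tool [-1.e-04 -4.e-04 -1.e+00] xt [ 0.925  0.38  -0.   ] w 0.0568 F [ 0.2  0.5 -0.8] j [ 0.58  0.44 -0.21  1.97  0.13  0.75 -0.89]
level rot deg [ 0.02  0.01 -0.  ]
```

View pics/scene9.png

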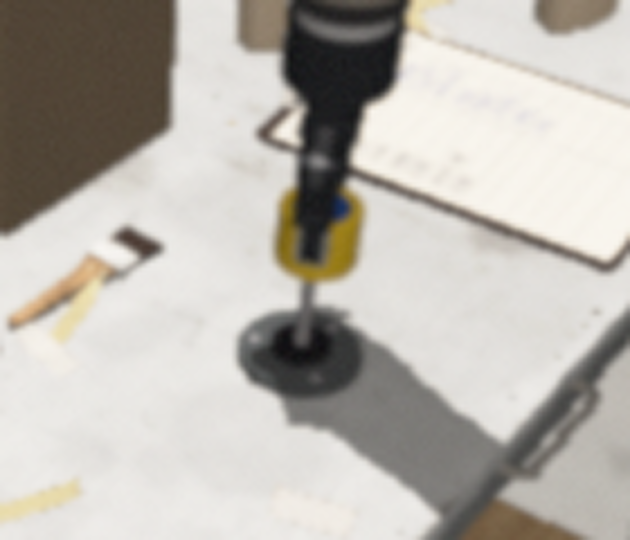

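Emit:
jog_arm([
  {"delta_rot": [0,0,0],"xyz": [0,-0.1,1],"fingers": 0.8},
  {"delta_rot": [0,0,0],"xyz": [0.05,-0.1,2.2],"fingers": 0.8},
  {"delta_rot": [0,0,0],"xyz": [0.05,-0.1,3.4],"fingers": 0.8},
  {"delta_rot": [0,0,0],"xyz": [0.05,-0.1,4.6],"fingers": 0.8},
  {"delta_rot": [0,0,0],"xyz": [0.05,-0.1,5.6],"fingers": 0.8},
])

```text
clock: 7.6
tcp_pos: [0.4692, -0.2702, 0.0024]
orientation: [-3.08, -0.609, 0.005]
contact_force: [-0.5, 0.7, -0.8]
grip_width: 0.0573
```

```bash
python3 d.py .471 -.271 -.009;python3 - <<'E'
from h import *
for n,sl in(("scene",np.s_[90:210,310:450]),):
    im=imaging.grab_frame(n);cv2.imwrite(f"pics/{n}10.png",cv2.resize(im[sl],None,fx=4.5,fy=4.5,interpolation=2))
E
```

```text
t 7.6 tcp [ 0.4692 -0.2702  0.0024] xyz cm [0.14 0.15 1.14] z_tool [-0.0036  0.0014 -1.    ] xt [ 0.925  0.381 -0.003] w 0.0573 F [-0.5  0.7 -0.8] j [ 0.56  0.53 -0.19  2.    0.17  0.63 -0.92]
level rot deg [-0.15  0.16  0.  ]
```

View pics/scene10.png

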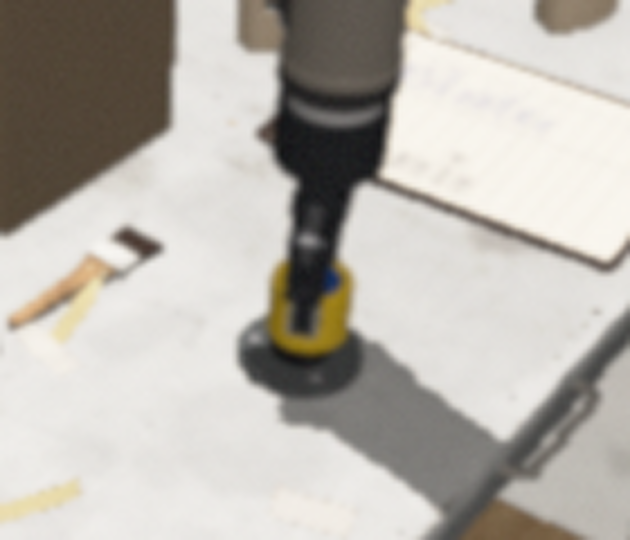

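Emit:
jog_arm([
  {"delta_rot": [-0.1,0.1,0],"xyz": [0.1,0.1,0.3],"fingers": 0.8},
  {"delta_rot": [-0.1,0.1,0],"xyz": [0.1,0.1,0.6],"fingers": 0.8},
  {"delta_rot": [-0.1,0.1,0],"xyz": [0.1,0.1,0.8],"fingers": 0.8},
  {"delta_rot": [-0.1,0.1,0],"xyz": [0.1,0.1,0.95],"fingers": 0.8},
  {"delta_rot": [-0.1,0.1,0],"xyz": [0.1,0.1,1.05],"fingers": 0.8},
])

```text
clock: 8.07
tcp_pos: [0.4696, -0.2703, -0.0089]
orientation: [-3.08, -0.609, 0.005]
contact_force: [-3.8, 2.5, 14.6]
grip_width: 0.0568
```

```bash
python3 d.py .471 -.271 -.009
```

```text
t 8.07 tcp [ 0.4696 -0.2703 -0.0089] xyz cm [0.11 0.12 0.  ] z_tool [-0.0032  0.0012 -1.    ] xt [ 0.925  0.38  -0.003] w 0.0568 F [-3.8  2.5 14.6] j [ 0.56  0.55 -0.19  2.01  0.17  0.61 -0.93]
level rot deg [-0.14  0.14  0.  ]
```

It touched with 14.6 N at exactly the expected seated height. I'll release.

Emit:
jog_arm([
  {"delta_rot": [0,0,0],"xyz": [0,0,-0.05],"fingers": 0.6},
  {"delta_rot": [0,0,0],"xyz": [0,0,-0.1],"fingers": 0.2},
  {"delta_rot": [0,0,0],"xyz": [0,0,-0.1],"fingers": 0},
  {"delta_rot": [0,0,0],"xyz": [0,0,-0.1],"fingers": 0},
  {"delta_rot": [0,0,0],"xyz": [0,0,-0.1],"fingers": 0},
])

```text
clock: 8.48
tcp_pos: [0.4697, -0.2704, -0.0078]
orientation: [-3.08, -0.609, 0.004]
contact_force: [-0.8, 0.2, -0.2]
grip_width: 0.0854
```

Emit:
jog_arm([
  {"delta_rot": [0,0,0],"xyz": [0,0,-0.5],"fingers": 0},
  {"delta_rot": [0,0,0],"xyz": [0,0,-2],"fingers": 0},
  {"delta_rot": [0,0,0],"xyz": [0,0,-5],"fingers": 0},
  {"delta_rot": [0,0,0],"xyz": [0,0,-8],"fingers": 0},
  {"delta_rot": [0,0,0],"xyz": [0,0,-11],"fingers": 0},
])

```text
clock: 8.9
tcp_pos: [0.4697, -0.2703, 0.1035]
orientation: [-3.08, -0.609, 0.005]
contact_force: [0.2, 0.1, -0.1]
grip_width: 0.0853
```

```bash
python3 d.py .539 .09 .1;python3 - <<'E'
from h import *
for n,sl in(("scene",np.s_[90:210,310:450]),):
    im=imaging.grab_frame(n);cv2.imwrite(f"pics/{n}11.png",cv2.resize(im[sl],None,fx=4.5,fy=4.5,interpolation=2))
E
```

```text
t 8.9 tcp [ 0.4697 -0.2703  0.1035] xyz cm [ 20.12 -30.68   0.38] z_tool [-0.0034  0.0015 -1.    ] xt [ 0.925  0.381 -0.003] w 0.0853 F [ 0.2  0.1 -0.1] j [ 0.59  0.38 -0.22  1.94  0.11  0.84 -0.88]
level rot deg [-0.16  0.15  0.  ]
```

View pics/scene11.png

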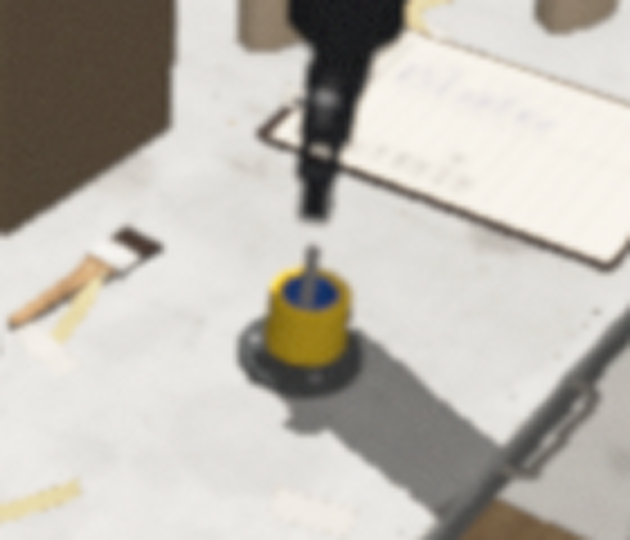

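The roll sits on the shoulder with the post through its bore: roll near (308,318) and post tip near (312,250) in the crop. Next is the collar.

Emit:
jog_arm([
  {"delta_rot": [-0.1,0.1,0],"xyz": [1.5,-2.3,0],"fingers": 0},
  {"delta_rot": [-0.1,0.1,0],"xyz": [3.6,-5.5,0],"fingers": 0},
  {"delta_rot": [-0.1,0.1,0],"xyz": [5.8,-8.8,0],"fingers": 0},
  {"delta_rot": [-0.1,0.1,0],"xyz": [8,-12.2,0],"fingers": 0},
  {"delta_rot": [-0.1,0.1,0],"xyz": [10,-15.4,0],"fingers": 0},
])

```text
clock: 9.37
tcp_pos: [0.5076, -0.0895, 0.1097]
orientation: [3.077, 0.608, 0.011]
contact_force: [1.4, 0.7, 1.2]
grip_width: 0.0851
```

Emit:
jog_arm([
  {"delta_rot": [0,0,0],"xyz": [2.1,-3.2,0],"fingers": 0},
  {"delta_rot": [0,0,0],"xyz": [4.2,-6.4,0],"fingers": 0},
  {"delta_rot": [0,0,0],"xyz": [6.3,-9.6,0],"fingers": 0},
  {"delta_rot": [0,0,0],"xyz": [8.4,-12.8,0],"fingers": 0},
  {"delta_rot": [0,0,0],"xyz": [10,-15.2,0],"fingers": 0},
])

```text
clock: 9.78
tcp_pos: [0.5425, 0.093, 0.1098]
orientation: [3.077, 0.612, 0.013]
contact_force: [0.2, 0.2, 0.2]
grip_width: 0.0854
```

```bash
python3 d.py .539 .0905 .03;python3 - <<'E'
from h import *
im=imaging.grab_frame("scene");cv2.imwrite(f"pics/s12.png",cv2.resize(im[140:260,220:360],None,fx=4.5,fy=4.5,interpolation=2))
E
```

```text
t 9.78 tcp [0.5425 0.093  0.1098] xyz cm [-0.48  0.05  7.98] z_tool [ 0.0091 -0.0023 -1.    ] xt [0.924 0.383 0.008] w 0.0854 F [0.2 0.2 0.2] j [-0.    0.39 -0.35  1.92  0.18  0.85 -1.63]
level rot deg [ 0.32 -0.43  0.  ]
```

View pics/s12.png

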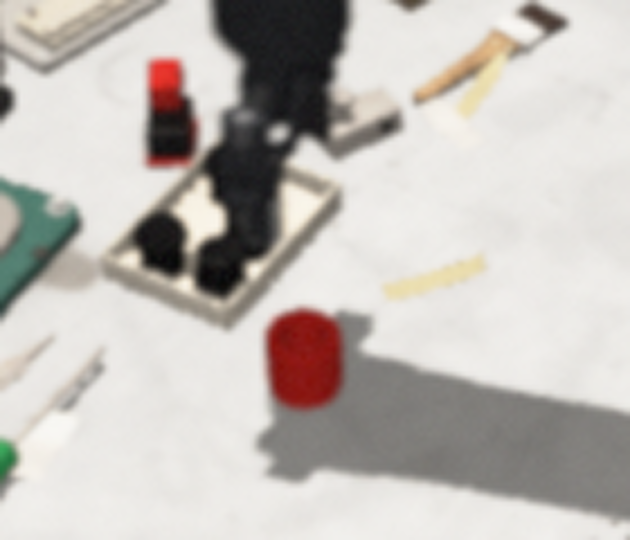

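```bash
python3 - <<'E'
from h import *
T=np.array([.5425,.093]);y=np.array([.383,-.924])
f=lambda X:((proj("scene",X)-[220,140])*4.5).round()
for z in(.11,.15,.16,.17):print(z,f([*(T-.043*y),z]),f([*(T+.043*y),z]),f([*T,z]))
print(f([.539,.0905,.022]))
E
```

```text
0.11 [266. 304.] [312. 206.] [290. 254.]
0.15 [262. 253.] [309. 156.] [286. 203.]
0.16 [261. 240.] [309. 143.] [286. 190.]
0.17 [260. 227.] [308. 130.] [285. 177.]
[303. 357.]
```

The near tip shows at (258,245), which agrees with the prediction. I'll descend.

Emit:
jog_arm([
  {"delta_rot": [0.3,-0.4,0],"xyz": [-0.4,0.05,0.5],"fingers": 0},
  {"delta_rot": [0.3,-0.4,0],"xyz": [-0.45,0.05,2],"fingers": 0},
  {"delta_rot": [0.3,-0.4,0],"xyz": [-0.45,0.05,4],"fingers": 0},
  {"delta_rot": [0.3,-0.4,0],"xyz": [-0.45,0.05,6],"fingers": 0},
  {"delta_rot": [0.3,-0.4,0],"xyz": [-0.45,0.05,8],"fingers": 0},
])

```text
clock: 10.25
tcp_pos: [0.54, 0.096, 0.0293]
orientation: [-3.077, -0.62, -0.004]
contact_force: [-0.4, 0.1, -0.8]
grip_width: 0.0855
```

```bash
python3 d.py .539 .0905 -.032;python3 - <<'E'
from h import *
im=imaging.grab_frame("scene");cv2.imwrite(f"pics/s13.png",cv2.resize(im[140:260,220:360],None,fx=4.5,fy=4.5,interpolation=2))
E
```

```text
t 10.25 tcp [0.54   0.096  0.0293] xyz cm [-0.32  0.49  6.12] z_tool [ 0.0021  0.0035 -1.    ] xt [0.922 0.387 0.003] w 0.0855 F [-0.4  0.1 -0.8] j [-0.03  0.5  -0.32  1.97  0.24  0.7  -1.67]
level rot deg [-0.14 -0.19  0.  ]
```

View pics/s13.png

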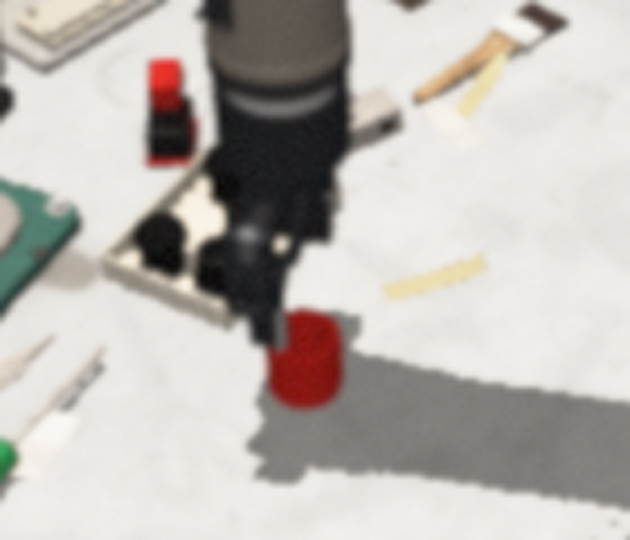

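Emit:
jog_arm([
  {"delta_rot": [-0.1,-0.2,0],"xyz": [-0.3,0.5,0],"fingers": 0},
  {"delta_rot": [-0.1,-0.2,0],"xyz": [-0.3,0.5,0.5],"fingers": 0},
  {"delta_rot": [-0.1,-0.2,0],"xyz": [-0.3,0.5,1],"fingers": 0},
  {"delta_rot": [-0.1,-0.2,0],"xyz": [-0.3,0.5,1.5],"fingers": 0},
  {"delta_rot": [-0.1,-0.2,0],"xyz": [-0.3,0.5,2],"fingers": 0},
])

```text
clock: 10.72
tcp_pos: [0.537, 0.0897, 0.0059]
orientation: [-3.079, -0.62, 0.007]
contact_force: [0.7, 0.3, -0.4]
grip_width: 0.0855
```

```bash
python3 d.py .539 .0905 -.032
```

```text
t 10.72 tcp [0.537  0.0897 0.0059] xyz cm [0.23 0.01 3.79] z_tool [-4.7e-03 -2.0e-04 -1.0e+00] xt [ 0.922  0.387 -0.004] w 0.0855 F [ 0.7  0.3 -0.4] j [-0.04  0.54 -0.31  1.99  0.26  0.66 -1.68]
level rot deg [-0.09  0.25  0.  ]
```

Emit:
jog_arm([
  {"delta_rot": [0,0.2,0],"xyz": [0.15,0,0.7],"fingers": 0},
  {"delta_rot": [0,0.2,0],"xyz": [0.15,0,1.4],"fingers": 0},
  {"delta_rot": [0,0.2,0],"xyz": [0.15,0,2.1],"fingers": 0},
  {"delta_rot": [0,0.2,0],"xyz": [0.15,0,2.8],"fingers": 0},
  {"delta_rot": [0,0.2,0],"xyz": [0.15,0,3.3],"fingers": 0},
])

```text
clock: 11.13
tcp_pos: [0.5378, 0.0903, -0.0281]
orientation: [-3.078, -0.62, 0.003]
contact_force: [0.3, 0.2, -0.3]
grip_width: 0.0856
```

```bash
python3 d.py .539 .0905 -.032;python3 - <<'E'
from h import *
im=imaging.grab_frame("scene");cv2.imwrite(f"pics/s14.png",cv2.resize(im[140:260,220:360],None,fx=4.5,fy=4.5,interpolation=2))
E
```

```text
t 11.13 tcp [ 0.5378  0.0903 -0.0281] xyz cm [0.12 0.02 0.39] z_tool [-0.0024  0.001  -1.    ] xt [ 0.922  0.387 -0.002] w 0.0856 F [ 0.3  0.2 -0.3] j [-0.06  0.59 -0.28  2.    0.28  0.59 -1.71]
level rot deg [-0.1  0.1  0. ]
```

View pics/s14.png

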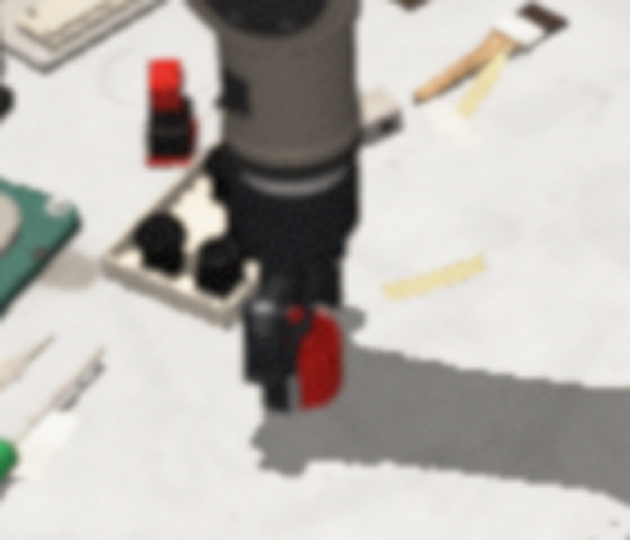

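The near tip is at (280,412), beside the collar and about 25 mm up. I'll close.

Emit:
jog_arm([
  {"delta_rot": [0,0,0],"xyz": [0.1,0,0.1],"fingers": 0.3},
  {"delta_rot": [0,0,0],"xyz": [0.1,0,0.1],"fingers": 0.5},
  {"delta_rot": [0,0,0],"xyz": [0.1,0,0.1],"fingers": 0.7},
  {"delta_rot": [0,0,0],"xyz": [0.1,0,0.1],"fingers": 0.9},
  {"delta_rot": [0,0,0],"xyz": [0.1,0,0.1],"fingers": 0.9},
], grip_force=40)

```text
clock: 11.6
tcp_pos: [0.5384, 0.0907, -0.0294]
orientation: [-3.078, -0.62, 0.004]
contact_force: [-0.9, 0.2, 1.4]
grip_width: 0.0477
```

Emit:
jog_arm([
  {"delta_rot": [0,0,0],"xyz": [0,0,0],"fingers": 0.9},
  {"delta_rot": [0,0,0],"xyz": [0,0,-1],"fingers": 0.9},
  {"delta_rot": [0,0,0],"xyz": [0,0,-3],"fingers": 0.9},
  {"delta_rot": [0,0,0],"xyz": [0,0,-6],"fingers": 0.9},
  {"delta_rot": [0,0,0],"xyz": [0,0,-9],"fingers": 0.9},
])

```text
clock: 12.02
tcp_pos: [0.5377, 0.0903, 0.0616]
orientation: [-3.078, -0.621, 0.007]
contact_force: [1.1, 0.4, -1.7]
grip_width: 0.0475
```

```bash
python3 d.py .539 .0905 .105;python3 - <<'E'
from h import *
im=imaging.grab_frame("scene");cv2.imwrite(f"pics/s15.png",cv2.resize(im[120:240,220:360],None,fx=4.5,fy=4.5,interpolation=2))
E
```

```text
t 12.02 tcp [0.5377 0.0903 0.0616] xyz cm [ 0.1   0.02 -4.34] z_tool [-4.8e-03  6.0e-04 -1.0e+00] xt [ 0.922  0.387 -0.004] w 0.0475 F [ 1.1  0.4 -1.7] j [-0.01  0.46 -0.34  1.96  0.21  0.77 -1.64]
level rot deg [-0.14  0.24  0.  ]
```

View pics/s15.png

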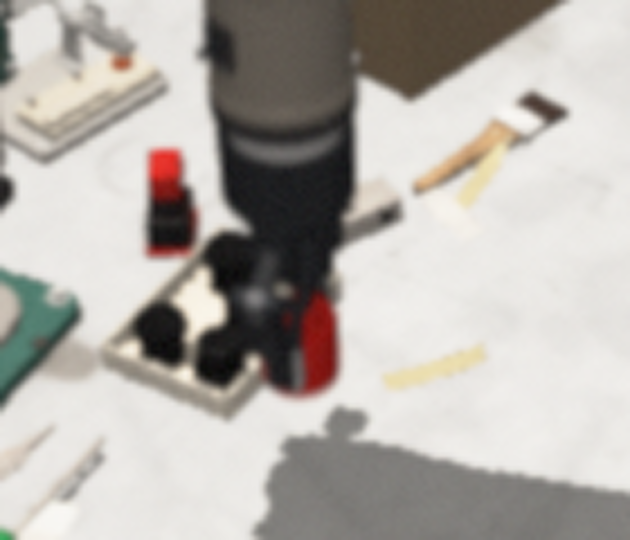

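The collar is gripped and lifted. I'll raise it more and carry it to the post.

Emit:
jog_arm([
  {"delta_rot": [-0.1,0.2,0],"xyz": [0,0,-2],"fingers": 0.9},
  {"delta_rot": [-0.1,0.2,0],"xyz": [-0.5,0.8,-4],"fingers": 0.9},
  {"delta_rot": [-0.1,0.2,0],"xyz": [-2.2,3.4,-4.5],"fingers": 0.9},
  {"delta_rot": [-0.1,0.2,0],"xyz": [-4.4,6.7,-4.5],"fingers": 0.9},
  {"delta_rot": [-0.1,0.2,0],"xyz": [-6.6,10,-4.5],"fingers": 0.9},
])

```text
clock: 12.48
tcp_pos: [0.5199, -0.0268, 0.1138]
orientation: [-3.079, -0.624, -0.018]
contact_force: [0.9, -1.0, -1.9]
grip_width: 0.0477
```

Emit:
jog_arm([
  {"delta_rot": [0,0,0],"xyz": [-2.1,3.2,0],"fingers": 0.9},
  {"delta_rot": [0,0,0],"xyz": [-4.2,6.4,0],"fingers": 0.9},
  {"delta_rot": [0,0,0],"xyz": [-6.3,9.6,0],"fingers": 0.9},
  {"delta_rot": [0,0,0],"xyz": [-8.4,12.8,0],"fingers": 0.9},
  {"delta_rot": [0,0,0],"xyz": [-10,15.3,0],"fingers": 0.9},
])

```text
clock: 12.9
tcp_pos: [0.4861, -0.2102, 0.1136]
orientation: [3.078, 0.62, 0.018]
contact_force: [-0.2, 1.2, -2.1]
grip_width: 0.047
```

```bash
python3 d.py .471 -.271 .105
```

```text
t 12.9 tcp [ 0.4861 -0.2102  0.1136] xyz cm [-3.76  5.02  0.84] z_tool [ 0.0112  0.0011 -0.9999] xt [0.922 0.387 0.011] w 0.047 F [-0.2  1.2 -2.1] j [ 0.51  0.34 -0.26  1.97  0.11  0.83 -0.98]
level rot deg [ 0.19 -0.61  0.  ]
```

Emit:
jog_arm([
  {"delta_rot": [0.1,-0.5,0],"xyz": [-1.5,2,0.1],"fingers": 0.9},
  {"delta_rot": [0.1,-0.5,0],"xyz": [-3,4,0.2],"fingers": 0.9},
  {"delta_rot": [0.1,-0.5,0],"xyz": [-3.8,5,0.4],"fingers": 0.9},
  {"delta_rot": [0.1,-0.5,0],"xyz": [-3.8,5,0.5],"fingers": 0.9},
  {"delta_rot": [0.1,-0.5,0],"xyz": [-3.8,5,0.5],"fingers": 0.9},
])

```text
clock: 13.32
tcp_pos: [0.4702, -0.2704, 0.1082]
orientation: [3.08, 0.619, 0.003]
contact_force: [0.5, 1.6, -1.3]
grip_width: 0.0477
```

```bash
python3 d.py .471 -.271 .105;python3 - <<'E'
from h import *
for n,sl in(("scene",np.s_[90:210,310:450]),):
    im=imaging.grab_frame(n);cv2.imwrite(f"pics/{n}16.png",cv2.resize(im[sl],None,fx=4.5,fy=4.5,interpolation=2))
o=np.array(r.get_obs()["tcp_pos"]);f=lambda X:((proj("scene",X)-[310,90])*4.5).round()
print(f([o[0],o[1],o[2]+.0514]),f([.471,-.271,.1]))
E
```

```text
t 13.32 tcp [ 0.4702 -0.2704  0.1082] xyz cm [0.05 0.08 0.32] z_tool [ 2.e-03  1.e-04 -1.e+00] xt [0.922 0.387 0.002] w 0.0477 F [ 0.5  1.6 -1.3] j [ 0.6   0.37 -0.23  1.94  0.11  0.84 -0.87]
level rot deg [ 0.04 -0.11  0.  ]
[324. 171.] [315. 243.]
```

View pics/scene16.png

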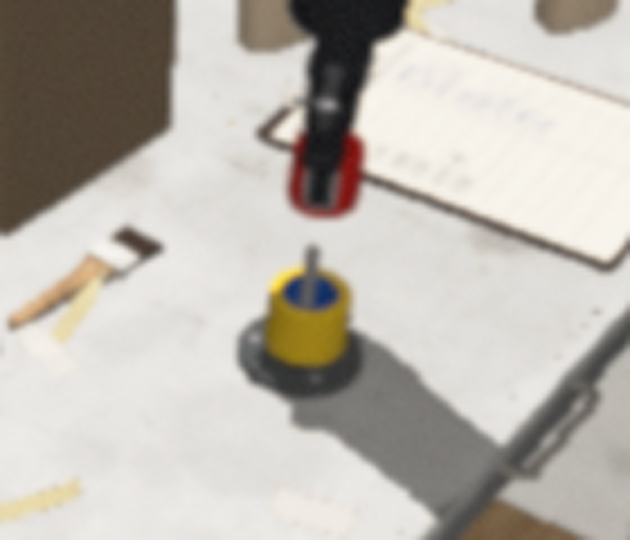

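The collar (327,175) and post tip (313,248) line up to within about 2 mm. I'll lower with a small correction.

Emit:
jog_arm([
  {"delta_rot": [0,-0.1,0],"xyz": [0.2,0,0.5],"fingers": 0.9},
  {"delta_rot": [0,-0.1,0],"xyz": [0.2,0,1.5],"fingers": 0.9},
  {"delta_rot": [0,-0.1,0],"xyz": [0.2,0,2.5],"fingers": 0.9},
  {"delta_rot": [0,-0.1,0],"xyz": [0.2,0,3.3],"fingers": 0.9},
  {"delta_rot": [0,-0.1,0],"xyz": [0.2,0,4],"fingers": 0.9},
])

```text
clock: 13.78
tcp_pos: [0.4722, -0.2677, 0.0667]
orientation: [-3.078, -0.624, 0.001]
contact_force: [-0.4, 0.7, -1.1]
grip_width: 0.0477
```

```bash
python3 d.py .472 -.2705 .0306;python3 - <<'E'
from h import *
for n,sl in(("scene",np.s_[90:210,310:450]),):
    im=imaging.grab_frame(n);cv2.imwrite(f"pics/{n}17.png",cv2.resize(im[sl],None,fx=4.5,fy=4.5,interpolation=2))
E
```

```text
t 13.78 tcp [ 0.4722 -0.2677  0.0667] xyz cm [-0.12  0.25  3.61] z_tool [-8.e-04  6.e-04 -1.e+00] xt [ 0.921  0.389 -0.001] w 0.0477 F [-0.4  0.7 -1.1] j [ 0.58  0.43 -0.22  1.97  0.13  0.76 -0.89]
level rot deg [-0.05  0.03  0.  ]
```

View pics/scene17.png

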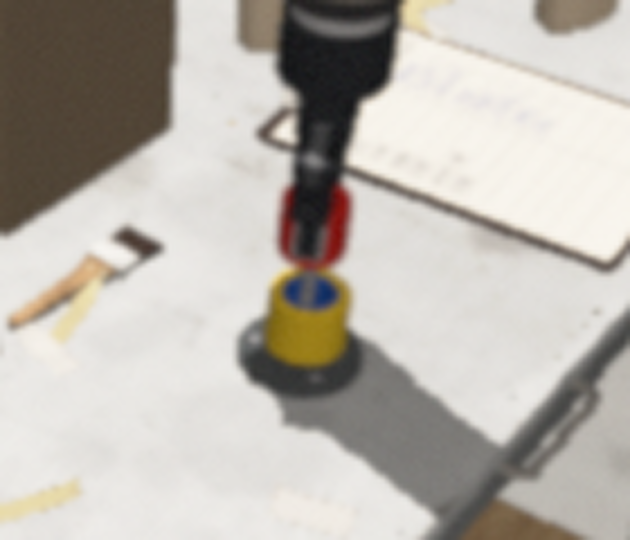

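Emit:
jog_arm([
  {"delta_rot": [0,0,0],"xyz": [-0.1,0.25,0.4],"fingers": 0.9},
  {"delta_rot": [0,0,0],"xyz": [-0.1,0.25,1],"fingers": 0.9},
  {"delta_rot": [0,0,0],"xyz": [-0.1,0.25,1.7],"fingers": 0.9},
  {"delta_rot": [0,0,0],"xyz": [-0.1,0.25,2.3],"fingers": 0.9},
  {"delta_rot": [0,0,0],"xyz": [-0.1,0.25,2.8],"fingers": 0.9},
])

```text
clock: 14.25
tcp_pos: [0.4712, -0.2702, 0.0369]
orientation: [-3.077, -0.623, 0.004]
contact_force: [1.3, 0.0, -1.3]
grip_width: 0.0476
```

```bash
python3 d.py .472 -.2705 .0306
```

```text
t 14.25 tcp [ 0.4712 -0.2702  0.0369] xyz cm [0.06 0.06 0.63] z_tool [-0.0027  0.0015 -1.    ] xt [ 0.921  0.389 -0.002] w 0.0476 F [ 1.3  0.  -1.3] j [ 0.58  0.48 -0.21  1.98  0.15  0.7  -0.9 ]
level rot deg [-0.14  0.11  0.  ]
```

Emit:
jog_arm([
  {"delta_rot": [-0.1,0.1,0],"xyz": [0,0,0.15],"fingers": 0.9},
  {"delta_rot": [-0.1,0.1,0],"xyz": [0,0,0.3],"fingers": 0.9},
  {"delta_rot": [-0.1,0.1,0],"xyz": [0,0,0.45],"fingers": 0.9},
  {"delta_rot": [-0.1,0.1,0],"xyz": [0,0,0.55],"fingers": 0.9},
  {"delta_rot": [-0.1,0.1,0],"xyz": [0,0,0.63],"fingers": 0.9},
])

```text
clock: 14.67
tcp_pos: [0.4714, -0.2703, 0.0307]
orientation: [-3.079, -0.623, -0.0]
contact_force: [-0.7, -0.2, -1.0]
grip_width: 0.0471
```

```bash
python3 d.py .472 -.2705 .0306;python3 - <<'E'
from h import *
for n,sl in(("scene",np.s_[90:210,310:450]),):
    im=imaging.grab_frame(n);cv2.imwrite(f"pics/{n}18.png",cv2.resize(im[sl],None,fx=4.5,fy=4.5,interpolation=2))
E
```

```text
t 14.67 tcp [ 0.4714 -0.2703  0.0307] xyz cm [0.05 0.04 0.01] z_tool [ 1.e-04  4.e-04 -1.e+00] xt [0.921 0.389 0.   ] w 0.0471 F [-0.7 -0.2 -1. ] j [ 0.57  0.49 -0.21  1.99  0.16  0.68 -0.91]
level rot deg [-0.02 -0.01  0.  ]
```

View pics/scene18.png

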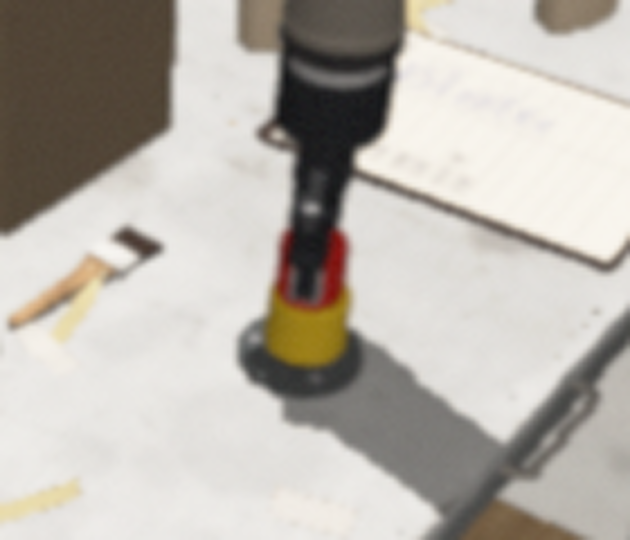

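No contact yet, though it is about at the roll's top. I'll inch down.

Emit:
jog_arm([
  {"delta_rot": [0,0,0],"xyz": [0,0,0.05],"fingers": 0.9},
  {"delta_rot": [0,0,0],"xyz": [0,0,0.1],"fingers": 0.9},
  {"delta_rot": [0,0,0],"xyz": [0,0,0.15],"fingers": 0.9},
  {"delta_rot": [0,0,0],"xyz": [0,0,0.2],"fingers": 0.9},
  {"delta_rot": [0,0,0],"xyz": [0,0,0.2],"fingers": 0.9},
])

```text
clock: 15.13
tcp_pos: [0.4716, -0.2703, 0.0305]
orientation: [3.079, 0.623, 0.0]
contact_force: [-4.6, 2.4, 15.7]
grip_width: 0.0475
```

It touched with 15.7 N and the height stopped changing, so the collar is on the roll. I'll release and retreat straight up.

Emit:
jog_arm([
  {"delta_rot": [0,0,0],"xyz": [0,0,0],"fingers": 0.6},
  {"delta_rot": [0,0,0],"xyz": [0,0,-0.05],"fingers": 0.3},
  {"delta_rot": [0,0,0],"xyz": [0,0,-0.05],"fingers": 0},
  {"delta_rot": [0,0,0],"xyz": [0,0,-0.05],"fingers": 0},
  {"delta_rot": [0,0,0],"xyz": [0,0,-0.05],"fingers": 0},
])

```text
clock: 15.55
tcp_pos: [0.4716, -0.2704, 0.0309]
orientation: [3.079, 0.623, 0.0]
contact_force: [-0.2, 0.1, -0.2]
grip_width: 0.0854
```

Emit:
jog_arm([
  {"delta_rot": [0,0,0],"xyz": [0,0,-0.5],"fingers": 0},
  {"delta_rot": [0,0,0],"xyz": [0,0,-2],"fingers": 0},
  {"delta_rot": [0,0,0],"xyz": [0,0,-5],"fingers": 0},
  {"delta_rot": [0,0,0],"xyz": [0,0,-8],"fingers": 0},
  {"delta_rot": [0,0,0],"xyz": [0,0,-11],"fingers": 0},
])

```text
clock: 15.97
tcp_pos: [0.4712, -0.2701, 0.1421]
orientation: [-3.079, -0.623, 0.001]
contact_force: [0.5, -0.5, -0.4]
grip_width: 0.0855
```

Emit:
jog_arm([
  {"delta_rot": [0,0,0],"xyz": [0,-3,-1],"fingers": 0},
  {"delta_rot": [0,0,0],"xyz": [0,-6,-2],"fingers": 0},
  {"delta_rot": [0,0,0],"xyz": [0,-9,-2],"fingers": 0},
  {"delta_rot": [0,0,0],"xyz": [0,-12,-2],"fingers": 0},
  {"delta_rot": [0,0,0],"xyz": [0,-15,-2],"fingers": 0},
])

```text
clock: 16.38
tcp_pos: [0.4123, -0.1308, 0.1627]
orientation: [3.079, 0.623, 0.0]
contact_force: [-0.0, 0.5, -0.4]
grip_width: 0.0856
```

```bash
python3 d.py .472 -.2705 .0306;python3 - <<'E'
from h import *
for n,sl in(("scene",np.s_[90:210,310:450]),("top",np.s_[140:250,340:480])):
    im=imaging.grab_frame(n);cv2.imwrite(f"pics/{n}19r.png",im);cv2.imwrite(f"pics/{n}19.png",cv2.resize(im[sl],None,fx=4.5,fy=4.5,interpolation=2))
    for q in ("roll_mid","collar_mid"):print(n,q,[(np.round(d["position"],1),round(d["conf"],2)) for d in imaging.tip_of(n,q)])
for z in(.038,.082,.1):print(z,proj("scene",[.471,-.271,z]).round(1),proj("top",[.471,-.271,z]).round(1))
E
```

```text
t 16.38 tcp [ 0.4123 -0.1308  0.1627] xyz cm [ 0.06 15.19 13.21] z_tool [ 3.e-04  0.e+00 -1.e+00] xt [0.921 0.389 0.   ] w 0.0856 F [-0.   0.5 -0.4] j [ 0.47  0.13 -0.33  2.12  0.05  0.9  -1.06]
level rot deg [ 0.01 -0.02  0.  ]
scene roll_mid [(array([381.7, 157.6]), 0.74)]
scene collar_mid [(array([381.3, 148.2]), 0.61)]
top roll_mid [(array([410.3, 196.7]), 0.62)]
top collar_mid [(array([416. , 195.7]), 0.51)]
0.038 [378.  159.9] [410.3 196.2]
0.082 [379.4 148.7] [414.2 195.8]
0.1 [380. 144.] [415.8 195.6]
```

View pics/scene19.png

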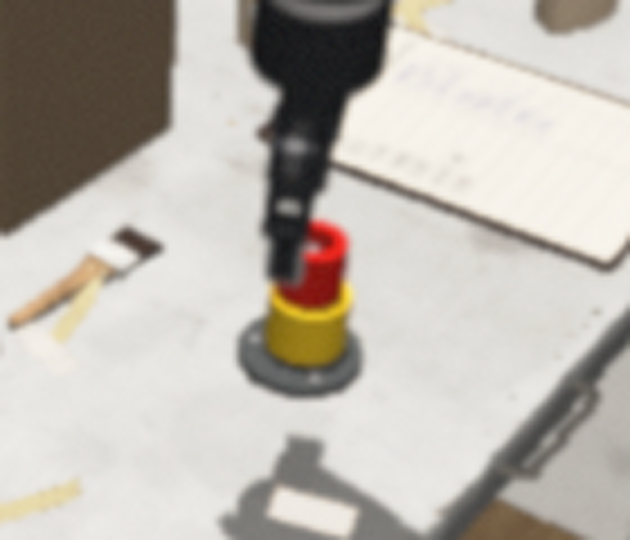

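View pics/top19.png

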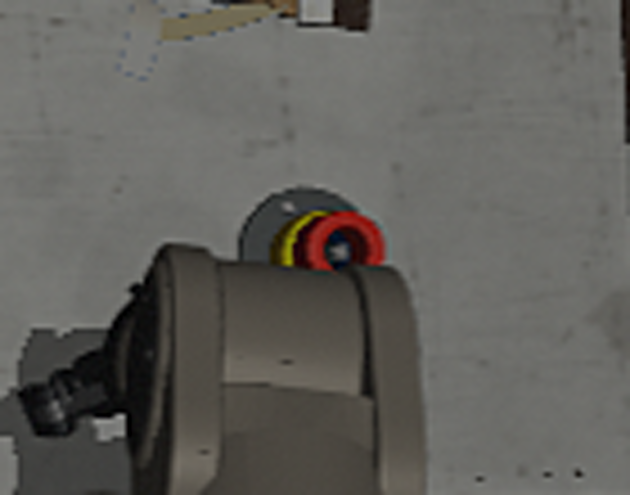

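The collar lies flat on the roll and the post tip shows in its bore, around (338,250) in the top crop. The detected centres match the expected seated positions to within a few pixels, and the gripper is well clear. I'll hand in.

```bash
python3 -c "
from bench import r
print(r.hand_in())"
```

```text
the job is handed in; nothing more can be done
None
```

I lowered the yellow roll over the post onto the shoulder, then lowered the red collar over the post onto the roll. Both are released, and I handed the job in at about 16.6 s. The system gave no verdict.

**Seating:** The roll touched at about 15 N, exactly at the expected seated height. The collar touched at about 16 N, within 1 mm of its expected height.

**Last pictures:** Both parts stand upright, the collar lies flat on the roll and the post tip shows in the middle of its bore. The gripper is clear, with no force on the tool.

**Checks that disagreed:**
- **Fingertip height:** the real fingertips sat about 4 cm higher than the reported TCP implied. A test close above the roll went to 52 mm without touching the 58 mm roll, which confirmed it. I set both grasp heights from the pictures, so the reported TCP z went below zero at the table.
- **Final detections:** the networks' centres for the seated parts were up to about 4 px (roughly 10 mm) from my prediction. The larger differences were in the scene view, where the gripper partly hid the parts. The top view agreed to within 2 px.

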